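# Changing the rollers of a scanner feed unit

## Robot

A 7-joint arm with a two-finger parallel gripper is mounted at the origin on the work surface. World frame = base frame: x ahead of the robot, y to its left, z up, the work surface at z = 0. Lengths are in m, angles in rad, forces in N, time in s.
With the tool pointing down it reaches from about 0.425 to 0.925 m from the base axis. Payload 6.8 kg.
Tool frame: the origin (TCP) lies midway between the tips of the shut fingers; the grasp point (between the pads) lies 19 mm behind it; x points along the fingers, y is the direction in which the jaws open and shut, and the axes are right-handed (so a half turn about x gives the same grasp; the last joint's range is limited). The gripper opens to 85 mm and grips with 20 to 120 N. Pads are 22 mm wide; open, the fingers measure 114 mm over their backs; the gripper's body (76 mm by 85 mm) begins 54 mm behind the grasp point. The pads swing forward as they close: fully open they stand 13 mm farther back than shut.
Start: joints at [-1.436, 0.477, 0.022, 1.555, -0.011, 1.109, -0.083], TCP at [0.162, 0.655, 0.231] pointing down, gripper open.
Joint ranges: [-2.96, 2.96], [-0.34, 2.1], [-1.41, 1.46], [0.24, 2.44], [-1.37, 4.51], [0.17, 1.92], [-2.96, 2.96]. Speed limits (rad/s): [2.39, 2.39, 3.14, 3.14, 3.14, 3.14, 3.14].

## Interface

Orientations are given as a rotation vector (axis times angle).
In Python, from bench import r, viewer, nets gives the robot as it stands.
- The arm moves only by the shell command python3 -m pendant 'ROWS' [FORCE]. ROWS is JSON, one flat list of numbers, 5 for each row, row after row: the finger opening in mm, from 0 to 85.4, then the shift along the tool's x, y, z in mm, then the turn about the tool's x in rad. A call has 1 to 20 rows; each row shifts and turns the commanded pose from where the row before left it, along the tool's axes as they then stand; what a row does not reach is not made up. A row lasts 1/8 s, in which the tool goes at most 62.5 mm and 10.7 degrees, less where a joint would pass 70% of its speed; a pose out of reach is approached as far as the arm can. A call with a gripper value outside its range is refused whole. The fingers move at their own pace and stop on an object; FORCE is the grip in N (left out, the last holds). Time passes only in rows, so rows that do not move let the fingers close. It gives the time, the measured TCP pose, the force and the opening at its end, in the units of the state.
- r.get_obs(): the state, without advancing time (a new reading comes with each control period).
- viewer.grab_frame(name): name is "side" or "top"; returns (picture, depth): 420x560x3 uint8, red, green, blue; 420x560 float32, m along the optical axis (not along the pixel's ray), 0 where there is no reading.
- viewer.calibration(name): a dict with "mtx" (3x3 intrinsics, pixels), "world_to_cam" (4x4, takes a point from world to camera coordinates). Camera axes: x right, y up, looking along -z (the intrinsics and any distortion apply to the point x, -y, -z); pixel columns grow to the right and rows downward; lengths in m; the calibration is good to about 2 mm. A picture is of the moment at which its call begins. calibration takes no time and is no camera call.
- r.hand_in(): hands the job in, once; it reports no verdict.
Trained networks look in the newest picture that a camera, given by its name, has taken for a name from the list of things; names that differ only in an ending like _2 or _b are one class to them, and where a whole thing is asked for, a point or a joint stands for the part that bears it (a point fixed in the world has none). Each returns a list of dicts, best first, with "score" (0 to 1); they miss things now and then, are a little off and sometimes report something else, mostly with a low value. They report only what shows in the picture. A call takes as long as a camera call. They do not tell look-alikes from the thing itself.
- nets.look_for(name, camera): "location" ([x, y, z] in m, in world coordinates, good to about 4 mm: the middle of the surface that is visible of it).
- nets.silhouettes(name, camera): "mask" (420x560 bool, what is visible of it).
The state is a dict: "clock": time; "joints": joint angles; "qvel": joint speeds; "tau": joint torques, N m; "tcp_pos": TCP position; "orientation": TCP orientation; "contact_force": force on the tool from outside, world axes, zero at the start; "moment": the same for the moment, N m; "grip_width": finger opening in m.
Only numpy, scipy, OpenCV 4.12 (cv2) and the standard library are available. Lean on these libraries where they do the work, as an engineer would, in place of code of your own. Each camera call takes 0.05 s, during which the arm holds its last target. There are 200 camera calls.

## Task

Change over the scanner's feed rollers: pull the blue keeper out, lift every worn grey roller out of the feed unit and lay it across the sloping draining board, resting squarely against the middle of the uphill side of its own yellow wedge chock; the chock must lie there, toe uphill, before you let go of the roller, so that none is ever loose on the slope. Seat the new orange roller in the middle pair of saddles, push the keeper fully home and leave everything else on the bench where it is.

Things in the scene. Friction and masses are not known exactly. Their poses are not given: they have to be found in the camera images.
- keeper (a joint): sliding keeper of the feed unit: a steel rail along each side with a tab over each journal, joined by a blue cross-bar. 0 = home (tabs over the journals, rollers locked in), 0.03 m = pulled fully out towards the unit's -x; the saddles are free from 0.024 on. Takes about 2 N to slide, stays where it is left
- keeper_grip (a point): centre of the blue upright grip in the middle of the keeper's cross-bar: 12 mm thick along x, 44 mm wide along y; this point lies 84 mm above the bench, 12 mm below the grip's top; the cross-bar's top lies 18 mm below this point; axes as the feed unit (x towards the rollers)
- unit_mid (a point): scanner feed unit, fixed: dark base 270 x 150 mm, two aluminium side plates (102 mm between them) with three pairs of open V saddles for the journals, 80 mm apart along x. Point = centre of a roller seated in the MIDDLE pair, 55 mm above the bench and 43 above the base; x = along the row, away from the blue grip; y = along seated rollers. The V guides a journal in from 8 mm off
- board_mid (a point): white grooved draining board, 350 x 170 mm, fixed on the bench, with a rim 14 mm high and 4 mm thick all round. Point = middle of its sloping surface, 40 mm above the bench; axes level: x = uphill (the surface rises 9 degrees towards +x; the length of 350 mm is along the slope), y = across. An unchocked roller rolls down it
- chock1_mid (a point): yellow rubber wedge chock, 46 mm long (own x), 50 wide (own y), 14 high, 60 g; point = its centre, 7 mm above its underside. Toe at +x: from there the face rises at 35 degrees over 20 mm, the rest of the top is flat with three black ribs. A roller touching both the face and the surface under the chock has its centre 31 mm to +x of this point and 17 mm above it
- chock2_mid (a point): yellow rubber wedge chock, 46 mm long (own x), 50 wide (own y), 14 high, 60 g; point = its centre, 7 mm above its underside. Toe at +x: from there the face rises at 35 degrees over 20 mm, the rest of the top is flat with three black ribs. A roller touching both the face and the surface under the chock has its centre 31 mm to +x of this point and 17 mm above it
- chock3_mid (a point): yellow rubber wedge chock, 46 mm long (own x), 50 wide (own y), 14 high, 60 g; point = its centre, 7 mm above its underside. Toe at +x: from there the face rises at 35 degrees over 20 mm, the rest of the top is flat with three black ribs. A roller touching both the face and the surface under the chock has its centre 31 mm to +x of this point and 17 mm above it
- worn1_mid (a point): worn dark grey roller with light grey bands (two or three of them are there at the start, in the feed unit's saddles): rubber sleeve 48 mm across, 90 mm long, steel journals 12 mm across standing out 20 mm at each end, 130 mm overall, 0.2 to 0.3 kg; point = centre, own y = long axis (x and z turn as it rolls)
- worn2_mid (a point): worn dark grey roller with light grey bands (two or three of them are there at the start, in the feed unit's saddles): rubber sleeve 48 mm across, 90 mm long, steel journals 12 mm across standing out 20 mm at each end, 130 mm overall, 0.2 to 0.3 kg; point = centre, own y = long axis (x and z turn as it rolls)
- worn3_mid (a point): worn dark grey roller with light grey bands (two or three of them are there at the start, in the feed unit's saddles): rubber sleeve 48 mm across, 90 mm long, steel journals 12 mm across standing out 20 mm at each end, 130 mm overall, 0.2 to 0.3 kg; point = centre, own y = long axis (x and z turn as it rolls)
- fresh_mid (a point): new orange roller: rubber sleeve 48 mm across, 90 mm long, steel journals 12 mm across standing out 20 mm at each end, 130 mm overall, 0.2 to 0.3 kg; point = centre, own y = long axis (x and z turn as it rolls). It lies in an open cardboard carton, 112 x 156 mm, fixed, walls 26 mm high, floor 3 mm; its centre 27 mm above the bench
- driver: screwdriver lying beyond the carton (leave alone); origin at its underside
- caddy: drive caddy, dark steel and black, 146 x 74 x 18 mm (leave alone); origin at its underside
- tape: roll of blue tape, 90 mm across, lying flat, 22 mm high (leave alone); origin at its underside
- spray: spray can, 56 mm across, 120 mm tall, standing (leave alone); origin at its underside
- mug: white mug, 80 mm across, 90 mm tall (leave alone); origin at its underside
- meter: black multimeter, 150 x 75 x 35 mm (leave alone); origin at its underside
Things that resemble listed ones, but are neither listed nor needed, are in the scene too. Leave any pink or turquoise look-alike of the part that bears worn3_mid alone.

How it is judged:
On the way, in this order (a step that is already met when the one before it is completed fails the run):
1. the keeper is pulled out, clear of the journals (value of joint keeper above 0.022 m), for 0.2 s.
2. every worn roller that is there lies on the draining board, at rest and let go, square against the toe side of its own chock (((x of worn1_mid in the frame of chock1_mid between 0.023 and 0.038 m and y of worn1_mid in the frame of chock1_mid between -0.025 and 0.025 m and z of worn1_mid in the frame of chock1_mid between 0.01 and 0.022 m and angle between the y axis of worn1_mid and the y axis of chock1_mid, either way round below 0.2 rad and contact force between chock1 and board above 0.1 N) or (x of worn1_mid in the frame of chock2_mid between 0.023 and 0.038 m and y of worn1_mid in the frame of chock2_mid between -0.025 and 0.025 m and z of worn1_mid in the frame of chock2_mid between 0.01 and 0.022 m and angle between the y axis of worn1_mid and the y axis of chock2_mid, either way round below 0.2 rad and contact force between chock2 and board above 0.1 N) or (x of worn1_mid in the frame of chock3_mid between 0.023 and 0.038 m and y of worn1_mid in the frame of chock3_mid between -0.025 and 0.025 m and z of worn1_mid in the frame of chock3_mid between 0.01 and 0.022 m and angle between the y axis of worn1_mid and the y axis of chock3_mid, either way round below 0.2 rad and contact force between chock3 and board above 0.1 N)) and contact force between each of worn1, worn2, worn3 and board above 0.2 N and contact force between each of worn1, worn2, worn3 and the fingers below 0.05 N and linear speed of each of worn1, worn2, worn3 below 0.02 m/s and ((x of worn2_mid in the frame of chock1_mid between 0.023 and 0.038 m and y of worn2_mid in the frame of chock1_mid between -0.025 and 0.025 m and z of worn2_mid in the frame of chock1_mid between 0.01 and 0.022 m and angle between the y axis of worn2_mid and the y axis of chock1_mid, either way round below 0.2 rad and contact force between chock1 and board above 0.1 N) or (x of worn2_mid in the frame of chock2_mid between 0.023 and 0.038 m and y of worn2_mid in the frame of chock2_mid between -0.025 and 0.025 m and z of worn2_mid in the frame of chock2_mid between 0.01 and 0.022 m and angle between the y axis of worn2_mid and the y axis of chock2_mid, either way round below 0.2 rad and contact force between chock2 and board above 0.1 N) or (x of worn2_mid in the frame of chock3_mid between 0.023 and 0.038 m and y of worn2_mid in the frame of chock3_mid between -0.025 and 0.025 m and z of worn2_mid in the frame of chock3_mid between 0.01 and 0.022 m and angle between the y axis of worn2_mid and the y axis of chock3_mid, either way round below 0.2 rad and contact force between chock3 and board above 0.1 N)) and ((x of worn3_mid in the frame of chock1_mid between 0.023 and 0.038 m and y of worn3_mid in the frame of chock1_mid between -0.025 and 0.025 m and z of worn3_mid in the frame of chock1_mid between 0.01 and 0.022 m and angle between the y axis of worn3_mid and the y axis of chock1_mid, either way round below 0.2 rad and contact force between chock1 and board above 0.1 N) or (x of worn3_mid in the frame of chock2_mid between 0.023 and 0.038 m and y of worn3_mid in the frame of chock2_mid between -0.025 and 0.025 m and z of worn3_mid in the frame of chock2_mid between 0.01 and 0.022 m and angle between the y axis of worn3_mid and the y axis of chock2_mid, either way round below 0.2 rad and contact force between chock2 and board above 0.1 N) or (x of worn3_mid in the frame of chock3_mid between 0.023 and 0.038 m and y of worn3_mid in the frame of chock3_mid between -0.025 and 0.025 m and z of worn3_mid in the frame of chock3_mid between 0.01 and 0.022 m and angle between the y axis of worn3_mid and the y axis of chock3_mid, either way round below 0.2 rad and contact force between chock3 and board above 0.1 N))), for 0.5 s.
At the end, for the whole second after the job is handed in: Each worn roller present lies still on the board against the toe of a chock on the board (within 7 mm, 25 mm sideways, 0.2 rad), let go; the new one sits in the middle saddles (4 mm along x and up, 9 mm endways, 0.06 rad); the keeper is within 4 mm of home (all of step 2 and x of fresh_mid in the frame of unit_mid between -0.004 and 0.004 m and y of fresh_mid in the frame of unit_mid between -0.009 and 0.009 m and z of fresh_mid in the frame of unit_mid between -0.004 and 0.003 m and angle between the y axis of fresh_mid and the y axis of unit_mid, either way round below 0.06 rad and linear speed of fresh below 0.02 m/s and contact force between fresh and the fingers below 0.05 N and value of joint keeper below 0.004 m); the robot touches nothing.
It fails at once if a worn roller lies let go on the draining board without a chock just below it (centre within 15 to 55 mm of the chock's middle on its toe side, 40 mm sideways) ((contact force between worn1 and board above 0.2 N and contact force between worn1 and the fingers below 0.02 N and not ((x of worn1_mid in the frame of chock1_mid between 0.015 and 0.055 m and y of worn1_mid in the frame of chock1_mid between -0.04 and 0.04 m and z of worn1_mid in the frame of chock1_mid between 0.004 and 0.03 m) or (x of worn1_mid in the frame of chock2_mid between 0.015 and 0.055 m and y of worn1_mid in the frame of chock2_mid between -0.04 and 0.04 m and z of worn1_mid in the frame of chock2_mid between 0.004 and 0.03 m) or (x of worn1_mid in the frame of chock3_mid between 0.015 and 0.055 m and y of worn1_mid in the frame of chock3_mid between -0.04 and 0.04 m and z of worn1_mid in the frame of chock3_mid between 0.004 and 0.03 m))) or (contact force between worn2 and board above 0.2 N and contact force between worn2 and the fingers below 0.02 N and not ((x of worn2_mid in the frame of chock1_mid between 0.015 and 0.055 m and y of worn2_mid in the frame of chock1_mid between -0.04 and 0.04 m and z of worn2_mid in the frame of chock1_mid between 0.004 and 0.03 m) or (x of worn2_mid in the frame of chock2_mid between 0.015 and 0.055 m and y of worn2_mid in the frame of chock2_mid between -0.04 and 0.04 m and z of worn2_mid in the frame of chock2_mid between 0.004 and 0.03 m) or (x of worn2_mid in the frame of chock3_mid between 0.015 and 0.055 m and y of worn2_mid in the frame of chock3_mid between -0.04 and 0.04 m and z of worn2_mid in the frame of chock3_mid between 0.004 and 0.03 m))) or (contact force between worn3 and board above 0.2 N and contact force between worn3 and the fingers below 0.02 N and not ((x of worn3_mid in the frame of chock1_mid between 0.015 and 0.055 m and y of worn3_mid in the frame of chock1_mid between -0.04 and 0.04 m and z of worn3_mid in the frame of chock1_mid between 0.004 and 0.03 m) or (x of worn3_mid in the frame of chock2_mid between 0.015 and 0.055 m and y of worn3_mid in the frame of chock2_mid between -0.04 and 0.04 m and z of worn3_mid in the frame of chock2_mid between 0.004 and 0.03 m) or (x of worn3_mid in the frame of chock3_mid between 0.015 and 0.055 m and y of worn3_mid in the frame of chock3_mid between -0.04 and 0.04 m and z of worn3_mid in the frame of chock3_mid between 0.004 and 0.03 m)))).
It fails at once if a roller falls off the bench (height (world z) of any of worn1_mid, worn2_mid, worn3_mid, fresh_mid below -0.05 m).
It fails at once if something else on the bench is pushed more than 3 cm aside (distance of any of driver, caddy, tape, spray, mug, meter from where it was at the start of the episode above 0.03 m).
Of worn1, worn2, worn3 only 2 to 3 are there at a start; the rules pass over those that are not, and their reading is None.
At some moment in a run one of fresh may be knocked a few centimetres aside while the robot is not near it.
It also fails if it takes over 210 s, if anything falls off the work surface, if the arm or the gripper's body presses on something with over 40 N, if the wrist force passes 120 N, or if a joint passes its speed limit or range.

## Working session

There is one attempt and no reset: what is moved stays moved. The work goes in short steps, Python scripts to look and compute and a shell command to move; the robot and the scene stay as the last step left them, time stands still between calls to the robot, and variables do not carry over. Pictures are saved under pics/ and viewed, about 12 in all and at most 16, crops included, and the job is handed in when it is done.

```bash
ls; mkdir -p pics
python3 - <<'E'
from bench import r, viewer, nets
import cv2,numpy as np
for n in("top","side"):
    p,d=viewer.grab_frame(n); cv2.imwrite(f"pics/a_{n}.png",p[:,:,::-1])
    np.save(f"pics/d_{n}.npy",d)
    c=viewer.calibration(n); print(n,np.round(c["mtx"],1).tolist(),np.round(c["world_to_cam"],3).tolist())
    for k in["keeper_grip","unit_mid","board_mid","chock1_mid","worn1_mid","fresh_mid"]:
        try: print(k,[(np.round(o["location"],3).tolist(),round(o["score"],2)) for o in nets.look_for(k,n)])
        except Exception as e: print(k,e)
o=r.get_obs();print(o)
E
```

```text
pics
top [[455.3, 0.0, 272.4], [0.0, 455.3, 207.0], [0.0, 0.0, 1.0]] [[0.026, -1.0, 0.01, -0.081], [0.994, 0.026, 0.106, -0.527], [-0.106, 0.007, 0.994, -1.392], [0.0, 0.0, 0.0, 1.0]]
keeper_grip [([0.495, -0.24, 0.071], 0.83), ([0.635, -0.271, 0.079], 0.58)]
unit_mid [([0.541, -0.249, 0.032], 0.67), ([0.619, 0.012, 0.046], 0.57), ([0.509, 0.242, 0.043], 0.41)]
board_mid [([0.507, 0.242, 0.041], 0.86), ([0.574, 0.488, 0.02], 0.45)]
chock1_mid [([0.426, -0.092, 0.017], 0.77), ([0.538, -0.25, 0.028], 0.42)]
worn1_mid [([0.496, -0.243, 0.07], 0.72), ([0.484, -0.242, 0.071], 0.59)]
fresh_mid [([0.62, 0.01, 0.049], 0.8)]
side [[422.1, 0.0, 281.9], [0.0, 422.1, 206.5], [0.0, 0.0, 1.0]] [[0.809, -0.587, 0.02, -0.452], [0.335, 0.488, 0.806, -0.22], [-0.483, -0.645, 0.591, -1.383], [0.0, 0.0, 0.0, 1.0]]
keeper_grip [([0.418, 0.071, 0.011], 0.71), ([0.49, -0.263, 0.066], 0.65)]
unit_mid [([0.536, -0.285, 0.037], 0.71)]
board_mid [([0.511, 0.226, 0.038], 0.9)]
chock1_mid [([0.468, -0.25, 0.071], 0.4)]
worn1_mid [([0.471, -0.252, 0.072], 0.73)]
fresh_mid [([0.613, -0.004, 0.04], 0.76)]
{'clock': 0.7, 'joints': array([-1.43610351,  0.47696968,  0.02238835,  1.55538447, -0.01153048,
        1.10931428, -0.08311315]), 'qvel': array([-9.54997968e-04,  2.57100612e-04,  3.85116517e-05, -3.56774708e-03,
       -7.84427409e-04, -2.12128949e-04, -1.35175530e-03]), 'tau': array([-2.60291190e-04, -5.96178460e+01,  1.60608262e+00, -2.81508011e+01,
        1.25865915e-02,  1.53355813e-03,  2.47297146e-05]), 'tcp_pos': array([0.16226196, 0.65522822, 0.23133459]), 'orientation': array([ 0.19067777,  1.56242154, -0.19059205]), 'contact_force': array([-0.70810546, -0.74985909,  0.43402899]), 'moment': array([-0.03842374,  0.01492811,  0.02895497]), 'grip_width': 0.08556953970137185}
```

View pics/a_top.png

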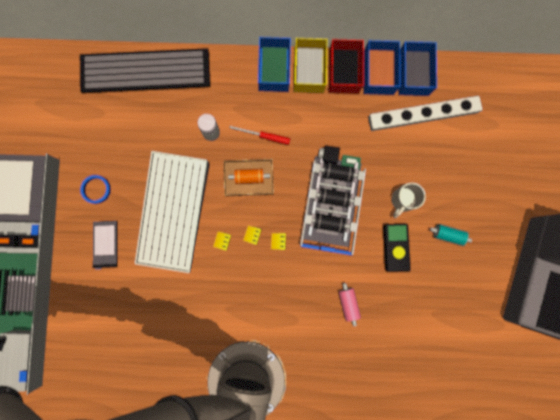

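View pics/a_side.png

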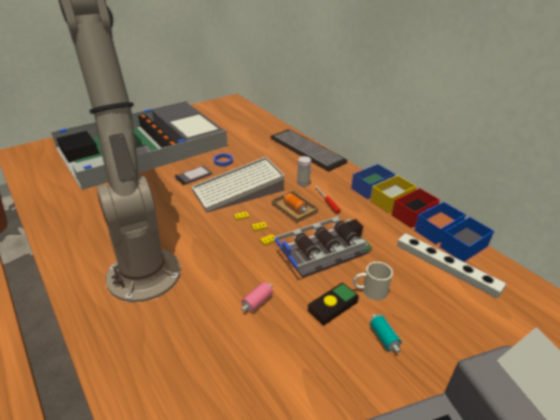

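The top view shows three worn rollers in the unit (338,173), (333,198) and (328,223), with the blue bar at (327,250). The board is at (172,211), the chocks at (222,241), (252,235) and (278,241), and the orange roller at (249,176). I'll measure these from colours and depth.

```bash
cat > h.py <<'E'
from bench import r, viewer, nets
import cv2,numpy as np
from scipy.spatial.transform import Rotation as R
def cloud(n,shot=True):
    p,d=viewer.grab_frame(n); c=viewer.calibration(n); K=c["mtx"]; T=np.linalg.inv(c["world_to_cam"])
    v,u=np.mgrid[:d.shape[0],:d.shape[1]]
    P=np.stack([(u-K[0,2])/K[0,0]*d,-(v-K[1,2])/K[1,1]*d,-d],-1)@T[:3,:3].T+T[:3,3]
    P[d<=0]=np.nan
    return p,d,P,cv2.cvtColor(p,cv2.COLOR_RGB2HSV)
def ray(n,u,v,z):
    c=viewer.calibration(n);K=c["mtx"];T=np.linalg.inv(c["world_to_cam"])
    q=T[:3,:3]@np.array([(u-K[0,2])/K[0,0],-(v-K[1,2])/K[1,1],-1]);o=T[:3,3]
    return o+q*(z-o[2])/q[2]
def proj(n,X):
    c=viewer.calibration(n);K=c["mtx"];q=c["world_to_cam"]@np.append(X,1)
    return np.array([K[0,0]*q[0]/-q[2]+K[0,2],K[1,1]*-q[1]/-q[2]+K[1,2]])
E
python3 - <<'E'
from h import *
for n in("top","side"):
    p,d,P,H=cloud(n)
    def blobs(name,m,mn=15,box=None):
        k,L,S,C=cv2.connectedComponentsWithStats(m.astype(np.uint8))
        for i in range(1,k):
            if S[i,4]<mn: continue
            Q=P[L==i]; Q=Q[np.isfinite(Q[:,0])]; c=np.median(Q,0)
            rect=cv2.minAreaRect((Q[:,:2]*1000).astype(np.float32))
            print(n,name,S[i,4],np.round(C[i],1).tolist(),np.round(Q.mean(0),4).tolist(),"zmax",Q[:,2].max().round(3),np.round(rect[0],1),np.round(rect[1],1),round(rect[2],1))
    h,s,v=[H[...,i] for i in range(3)]
    blobs("yellow",(h>22)&(h<34)&(s>150)&(v>150)&(P[...,0]<.6))
    blobs("orange",(h>5)&(h<18)&(s>200)&(v>180)&(P[...,2]>.02)&(P[...,0]>.5)&(P[...,0]<.75),40)
    blobs("blue",(h>105)&(h<125)&(s>120)&(P[...,0]<.6)&(P[...,1]<-.15),10)
    w=(s<60)&(v>150)&(P[...,2]>.015)&(P[...,1]>.1)&(P[...,1]<.36)&(P[...,0]<.68)
    w=cv2.morphologyEx(w.astype(np.uint8),cv2.MORPH_CLOSE,np.ones((5,5)))
    blobs("board",w,500)
    if n=="top": 
        cv2.imwrite("pics/b.png",cv2.resize(p[140:270,135:375,::-1],None,fx=3.3,fy=3.3,interpolation=cv2.INTER_CUBIC))
        m=(P[...,0]>.35)&(P[...,0]<.72)&(P[...,1]>-.4)&(P[...,1]<-.1)&(P[...,2]>.06)
        blobs("unithigh",m,30)
        m=(P[...,0]>.35)&(P[...,0]<.72)&(P[...,1]>-.4)&(P[...,1]<-.1)&(P[...,2]>.008)
        blobs("unit",m,30)
E
```

```text
top yellow 197 [252.5, 234.7] [0.4418, -0.0068, 0.0115] zmax 0.021 [442.2  -6.1] [40.6 50.9] 73.5
top yellow 197 [222.4, 240.6] [0.4209, 0.087, 0.0113] zmax 0.021 [421.4  87.7] [40.5 50. ] 75.8
top yellow 211 [278.7, 240.8] [0.4247, -0.0893, 0.0107] zmax 0.024 [424.6 -88.8] [51.  40.9] 1.5
top yellow 111 [398.5, 252.1] [0.3986, -0.4575, 0.0399] zmax 0.051 [ 398.6 -458.5] [33.6 35.2] 37.7
top orange 300 [248.3, 175.5] [0.6232, 0.0107, 0.0471] zmax 0.056 [623.8  11.3] [39.2 87.1] 3.3
top blue 115 [325.6, 248.5] [0.4035, -0.229, 0.0718] zmax 0.099 [ 404.6 -232.9] [143.6  12.3] 83.1
top board 6235 [170.7, 211.3] [0.5055, 0.2468, 0.0405] zmax 0.088 [503.6 244.8] [170.6 342. ] 82.2
top unithigh 1241 [331.5, 217.0] [0.4991, -0.2457, 0.0712] zmax 0.1 [ 527.5 -250.3] [160.4 268.1] 81.8
top unithigh 443 [338.6, 172.2] [0.6364, -0.2657, 0.0731] zmax 0.085 [ 637.9 -267.7] [96.5 46.7] 81.8
top unithigh 458 [334.6, 197.5] [0.5582, -0.2542, 0.0731] zmax 0.084 [ 559.  -259.2] [101.5  46.8] 81.4
top unit 4670 [333.1, 200.1] [0.5537, -0.2533, 0.0481] zmax 0.1 [ 556.2 -254.4] [160.4 326. ] 81.8
top uni
[... 269 characters left out ...]
2.  49.2] 71.7
side yellow 86 [267.4, 239.1] [0.422, -0.0993, 0.0129] zmax 0.019 [422.3 -97.9] [52.2 34.4] 12.9
side yellow 99 [329.9, 300.2] [0.3996, -0.4605, 0.0409] zmax 0.045 [ 401.3 -460.5] [33.3 39.7] 73.7
side orange 117 [293.6, 199.4] [0.6184, 0.0062, 0.0475] zmax 0.055 [620.3   7.5] [35.2 91.5] 1.4
side blue 17 [279.0, 242.9] [0.4068, -0.1902, 0.0679] zmax 0.08 [ 406.6 -193.8] [52.6  5.1] 76.9
side blue 27 [286.3, 246.1] [0.3989, -0.2407, 0.0948] zmax 0.099 [ 398.7 -238. ] [33.2  8.6] 82.8
side blue 37 [292.2, 259.9] [0.397, -0.2767, 0.0626] zmax 0.071 [ 410.  -255.6] [99.9 24. ] 55.8
side board 1826 [235.9, 182.8] [0.5011, 0.2471, 0.0397] zmax 0.084 [503.5 244.4] [183.3 347.8] 81.6
```

View pics/b.png

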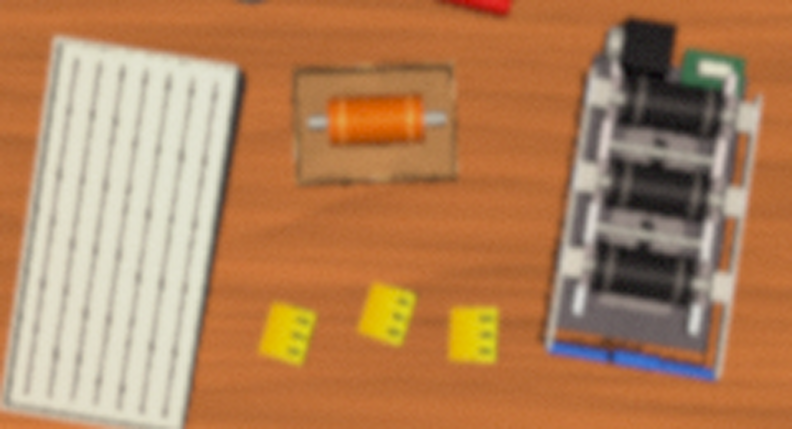

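```bash
cat >> h.py <<'E'
from scipy.optimize import least_squares
def cyl(Q,c0,yaw,rad=.024):
    """fit horizontal cylinder axis (yaw of axis) -> centre, yaw; robust"""
    Q=Q[np.isfinite(Q[:,0])]
    def f(p):
        a=np.array([np.cos(p[3]),np.sin(p[3])]); w=Q[:,:2]-p[:2]
        return np.hypot(w@np.array([-a[1],a[0]]),Q[:,2]-p[2])-rad
    s=least_squares(lambda p:np.append(f(p),0),[*c0,yaw],loss="soft_l1",f_scale=.002).x
    a=np.array([np.cos(s[3]),np.sin(s[3])]); t=(Q[:,:2]-s[:2])@a
    mid=(np.percentile(t,2)+np.percentile(t,98))/2
    s[:2]+=a*mid
    return s,np.ptp(np.percentile(t,[2,98])),np.std(f(s))
E
python3 - <<'E'
from h import *
o=r.get_obs(); print(R.from_rotvec(o["orientation"]).as_matrix().round(3))
for n in("top","side"):
    p,d,P,H=cloud(n); Q=P.reshape(-1,3)
    # board plane
    e=np.radians(-7.9); ex=np.array([np.cos(e),np.sin(e)]);ey=np.array([-ex[1],ex[0]])
    w=Q[:,:2]-[.5035,.2446]; a,b=w@ex,w@ey
    m=(abs(a)<.155)&(abs(b)<.065)&np.isfinite(Q[:,2])
    A=np.c_[a,b,np.ones(len(a))][m]; s=np.linalg.lstsq(A,Q[m,2],rcond=None)[0]
    print(n,"board plane: slope deg along,across",np.degrees(np.arctan(s[:2])).round(2),"z",s[2].round(4),"sd",np.std(A@s-Q[m,2]).round(4))
    # rollers
    for nm,c in(("w near",[.480,-.248]),("w mid",[.559,-.259]),("w far",[.637,-.268])):
        ex2=np.array([np.cos(np.radians(-8.2)),np.sin(np.radians(-8.2))]);ey2=np.array([-ex2[1],ex2[0]])
        w=Q[:,:2]-c; m=(abs(w@ex2)<.024)&(abs(w@ey2)<.05)&(Q[:,2]>.057)&(Q[:,2]<.083)
        s,L,sd=cyl(Q[m],[*c,.055],np.radians(81.8)); print(n,nm,m.sum(),s[:3].round(4),np.degrees(s[3]).round(1),"L",L.round(3),sd.round(4))
    h,sa,v=[H[...,i].ravel() for i in range(3)]
    m=(h>5)&(h<18)&(sa>200)&(v>180)&(Q[:,2]>.02)&(abs(Q[:,0]-.623)<.06)&(abs(Q[:,1]-.01)<.07)
    s,L,sd=cyl(Q[m],[.623,.011,.027],np.radians(93)); print(n,"fresh",m.sum(),s[:3].round(4),np.degrees(s[3]).round(1),L.round(3),sd.round(4))
    if n=="top":
        # heights along unit x centreline and by y offset
        c=np.array([.559,-.259]);w=Q[:,:2]-c;a,b=w@ex2,w@ey2
        for x0 in range(-180,190,10):
            row=[]
            for y0 in range(-80,90,20):
                m=(abs(a*1000-x0)<5)&(abs(b*1000-y0)<10); row.append(int(np.nanmedian(Q[m,2])*1000) if m.sum() else -1)
            print(x0,row)
E
```

```text
[[-0.     0.24   0.971]
 [ 0.     0.971 -0.24 ]
 [-1.     0.    -0.   ]]
top board plane: slope deg along,across [ 8.89 -0.03] z 0.0394 sd 0.003
top w near 462 [ 0.4805 -0.2474  0.054 ] 82.1 L 0.094 0.0032
top w mid 476 [ 0.5596 -0.2584  0.0538] 81.6 L 0.096 0.0031
top w far 457 [ 0.6391 -0.2667  0.0536] 82.0 L 0.09 0.0033
top fresh 296 [0.6236 0.0102 0.0261] 94.2 0.083 0.0026
-180 [0, 0, 0, 0, 0, 0, 0, 0, -1]
-170 [0, -1, 0, -1, 0, 0, 0, 0, -1]
-160 [31, 64, 63, 69, 95, 92, 65, 65, 58]
-150 [29, -2, 0, 0, 1, 0, -1, -1, 1]
-140 [1, 4, 3, 1, 3, 3, 5, 4, 3]
-130 [11, 11, 10, 11, 10, 12, 10, 11, 8]
-120 [3, 13, 12, 11, 10, 11, 11, 24, 11]
-110 [51, 15, 12, 12, 12, 13, 12, 13, 7]
-100 [2, 13, 36, 61, 63, 63, 61, 34, 10]
-90 [57, 68, 64, 76, 76, 74, 74, 58, 61]
-80 [70, 67, 62, 79, 76, 77, 77, 62, 64]
-70 [68, 68, 72, 74, 75, 75, 75, 63, 67]
-60 [60, 13, 59, 67, 68, 69, 68, 47, 6]
-50 [52, 14, 12, 14, 17, 15, 11, 15, 8]
-40 [5, 12, 31, 29, 31, 30, 31, 32, 6]
-30 [4, 14, 14, 13, 17, 13, 13, 19, 12]
-20 [1, 12, 36, 60, 62, 61, 59, 25, 7]
-10 [2, 64, 72, 75, 75, 74, 74, 54, 60]
0 [66, 66, 74
[... 336 characters left out ...]

90 [68, 67, 73, 76, 74, 75, 73, 56, 63]
100 [66, 58, 63, 68, 69, 68, 67, 58, 0]
110 [0, 13, 27, 14, 12, 49, 48, 37, 1]
120 [0, 14, 17, 17, 12, 56, 55, 45, 3]
130 [0, 17, 22, 17, 11, 54, 54, 51, 3]
140 [0, 16, 14, 16, 1, 55, 55, 53, 0]
150 [-2, 5, 14, 11, -3, 56, 55, 55, -1]
160 [-1, -2, -1, -1, -1, 56, 55, 0, 0]
170 [-1, 0, -2, -1, 0, 0, 4, 0, 0]
180 [-2, -1, -1, -2, -1, 0, -2, 0, -1]
side board plane: slope deg along,across [ 8.96 -0.18] z 0.0391 sd 0.0025
side w near 307 [ 0.4822 -0.2456  0.0537] 81.5 L 0.091 0.004
side w mid 299 [ 0.5608 -0.2592  0.054 ] 81.8 L 0.091 0.0041
side w far 279 [ 0.6398 -0.2716  0.0539] 80.7 L 0.09 0.0039
side fresh 121 [0.6249 0.0066 0.0261] 95.4 0.082 0.0029
```

```bash
cat >> h.py <<'E'
def go(x,y,z,yaw=None):
    """print tool-axis shifts (after the turn) from the measured pose to TCP target; yaw = tool y heading, deg"""
    o=r.get_obs(); M=R.from_rotvec(o["orientation"]).as_matrix(); cur=np.degrees(np.arctan2(M[1,1],M[0,1]))
    t=0 if yaw is None else (yaw-cur+180)%360-180
    a=np.radians(cur+t); Y=np.array([np.cos(a),np.sin(a)]);Z=np.array([Y[1],-Y[0]]); D=np.array([x,y])-o["tcp_pos"][:2]
    print("t%.1f"%o["clock"],"tcp",o["tcp_pos"].round(4),"yaw %.1f"%cur,"w %.1f"%(o["grip_width"]*1e3),"F",o["contact_force"].round(1),"j1,j7",o["joints"][[0,6]].round(2),
     "\n turn %.3f  then dx %.1f dy %.1f dz %.1f"%(-np.radians(t),(o["tcp_pos"][2]-z)*1e3,D@Y*1e3,D@Z*1e3))
E
python3 -m pendant '[85,0,-34,47.4,0,85,0,-34,47.4,0,85,0,-34,47.4,0,85,0,-34,47.4,0,85,0,-34,47.4,0,85,0,-34,47.4,0,85,0,-34,47.4,0,85,0,-34,47.4,0,85,0,-34,47.4,0,60,0,0,0,0.184,60,0,0,0,0.184,60,0,0,0,0.184,60,0,0,0,0.184,60,0,0,0,0.184,60,0,0,0,0.184,60,0,0,0,0.184,60,0,0,0,0.184,60,0,0,0,0]'
python3 -c "
from h import *
go(.4,-.2365,.13,-8.2)"
```

```text
clock: 3.15
tcp_pos: [0.5027, 0.2558, 0.2314]
orientation: [1.313, 1.138, -1.313]
contact_force: [0.6, -0.5, -0.3]
grip_width: 0.06
t3.1 tcp [0.5027 0.2558 0.2314] yaw -8.1 w 60.0 F [ 0.6 -0.5 -0.3] j1,j7 [-0.97 -0.56] 
 turn 0.001  then dx 101.4 dy -31.5 dz 501.9
```

```bash
python3 -m pendant '[50,0,-3.5,56,0,50,0,-3.5,56,0,50,0,-3.5,56,0,50,0,-3.5,56,0,50,0,-3.5,56,0,50,10,-3.5,56,0,50,20,-3.5,56,0,50,30,-3.5,56,0,50,40,-3.5,54,0,50,0,0,0,0,50,0,0,0,0]'
python3 - <<'E'
from h import *
go(.4,-.2365,.072,-8.2)
p,d,P,H=cloud("side")
cv2.imwrite("pics/c.png",cv2.resize(p[160:290,200:400,::-1],None,fx=3.5,fy=3.5))
E
```

```text
clock: 4.53
tcp_pos: [0.4007, -0.2318, 0.1347]
orientation: [1.313, 1.139, -1.313]
contact_force: [-0.3, 1.0, 0.4]
grip_width: 0.0497
t4.5 tcp [ 0.4007 -0.2318  0.1347] yaw -8.2 w 49.7 F [-0.3  1.   0.4] j1,j7 [-0.23  0.59] 
 turn 0.001  then dx 62.7 dy -0.0 dz 4.7
```

View pics/c.png

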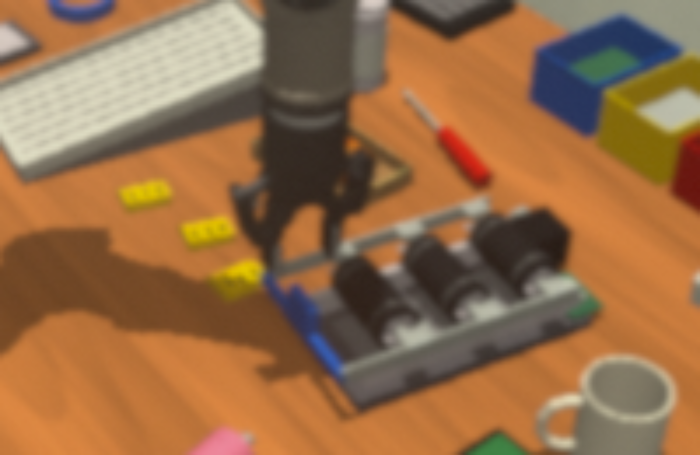

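```bash
python3 -m pendant '[50,20,0,4.7,0,50,22,0,0,0,50,20,0,0,0,50,0,0,0,0,0,0,0,0,0,0,0,0,0,0,0,0,0,0,0,0,0,0,0,0,0,0,0,0,0]' 40
python3 -m pendant '[0,0,-6,0,0,0,0,-6,0,0,0,0,-6,0,0,0,0,-6,0,0,0,0,-6,0,0,0,0,-2,0,0,0,0,0,0,0,0,0,0,0,0]'
python3 -c "
from h import *
go(.4,-.2365,.072,-8.2)"
```

```text
clock: 5.7
tcp_pos: [0.4012, -0.2365, 0.0738]
orientation: [1.315, 1.137, -1.312]
contact_force: [0.4, 1.9, 6.8]
grip_width: 0.0112
clock: 6.7
tcp_pos: [0.375, -0.2328, 0.074]
orientation: [1.314, 1.128, -1.306]
contact_force: [19.2, -0.6, -16.1]
grip_width: 0.0111
t6.7 tcp [ 0.375  -0.2328  0.074 ] yaw -8.1 w 11.1 F [ 19.2  -0.6 -16.1] j1,j7 [-0.12  0.73] 
 turn 0.002  then dx 2.0 dy 25.3 dz 0.1
```

```bash
python3 -m pendant '[40,0,0,0,0,40,0,0,0,0,40,0,0,0,0,40,0,0,0,0,40,-40,0,0,0,50,-60,0,0,0,50,-10,0,-50,0,50,0,0,-60,0,50,0,0,-60,0,50,0,0,-60,0,50,0,0,0,0]'
python3 - <<'E'
from h import *
go(.4,-.2365,.072,-8.2)
p,d,P,H=cloud("top"); h,s,v=[H[...,i] for i in range(3)]
m=(h>105)&(h<125)&(s>120)&(P[...,0]<.6)&(P[...,1]<-.15)
Q=P[m];ex=np.array([np.cos(np.radians(-8.2)),np.sin(np.radians(-8.2))]);a=(Q[:,:2]-[.56,-.2585])@ex
print("bar a",np.median(a),"high", np.median(a[Q[:,2]>.085]))
cv2.imwrite("pics/d.png",cv2.resize(p[150:265,290:380,::-1],None,fx=5,fy=5,interpolation=cv2.INTER_CUBIC))
E
```

```text
clock: 8.07
tcp_pos: [0.4017, -0.0004, 0.1827]
orientation: [1.309, 1.142, -1.308]
contact_force: [-0.7, -1.0, -0.6]
grip_width: 0.0499
t8.1 tcp [ 4.017e-01 -4.000e-04  1.827e-01] yaw -7.8 w 49.9 F [-0.7 -1.  -0.6] j1,j7 [-0.8 -0.2] 
 turn 0.007  then dx 110.7 dy 32.0 dz 234.0
bar a -0.18833673249515673 high -0.18833673249515673
```

View pics/d.png

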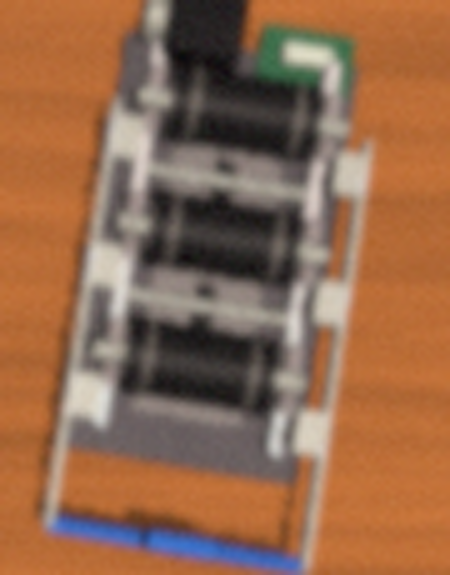

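Run:
```python
from h import *
p=cv2.imread("pics/a_top.png");H=cv2.cvtColor(p,cv2.COLOR_BGR2HSV)
B=cv2.resize(p,None,fx=8,fy=8,interpolation=cv2.INTER_CUBIC)
H=cv2.cvtColor(B,cv2.COLOR_BGR2HSV)
m=((H[...,0]>20)&(H[...,0]<36)&(H[...,1]>120)&(H[...,2]>90)).astype(np.uint8)
m=cv2.morphologyEx(m,cv2.MORPH_CLOSE,np.ones((25,25)))
for u,v in((222.4,240.6),(252.5,234.7),(278.7,240.8)):
    x0,y0=int(u*8)-100,int(v*8)-100; s=m[y0:y0+200,x0:x0+200]
    k,L,S,C=cv2.connectedComponentsWithStats(s); i=1+np.argmax(S[1:,4])
    yy,xx=np.nonzero(L==i)
    W=np.array([ray("top",(a+x0+.5)/8-.5,(b+y0+.5)/8-.5,.009)[:2] for a,b in zip(xx,yy)])*1000
    q=cv2.minAreaRect(W.astype(np.float32)); c=W.mean(0)
    g=cv2.cvtColor(B[y0:y0+200,x0:x0+200],cv2.COLOR_BGR2GRAY).astype(float)
    hs=cv2.moments((L==i).astype(np.uint8))
    dk=np.array([W[j] for j in np.argsort(g[yy,xx])[:400]]).mean(0)
    print("rect",np.round(q[0],1),np.round(q[1],1),round(q[2],1),"mean",c.round(1),"dark dir",np.degrees(np.arctan2(*(dk-c)[::-1])).round())
```

```text
Traceback (most recent call last):
  File "h.py", line 11, in ray
    c=viewer.calibration(n);K=c["mtx"];T=np.linalg.inv(c["world_to_cam"])
ValueError: time passes only in moves, steps and waits
```

```bash
cat > cal.py <<'E'
from h import *
E
python3 - <<'E'
import re
s=open("h.py").read()
s=s.replace("viewer.calibration(n)","calib(n)").replace("def cloud","import functools\n@functools.lru_cache(None)\ndef calib(n): return viewer.calibration(n)\ndef cloud",1)
open("h.py","w").write(s)
E
rm cal.py
cat > ch.py <<'E'
from h import *
import sys
def chock(p,uv):
    B=cv2.resize(p,None,fx=8,fy=8,interpolation=cv2.INTER_CUBIC)
    H=cv2.cvtColor(B,cv2.COLOR_BGR2HSV)
    m=((H[...,0]>20)&(H[...,0]<36)&(H[...,1]>120)&(H[...,2]>90)).astype(np.uint8)
    m=cv2.morphologyEx(m,cv2.MORPH_CLOSE,np.ones((25,25)))
    for u,v in uv:
        x0,y0=int(u*8)-100,int(v*8)-100; s=m[y0:y0+200,x0:x0+200]
        k,L,S,C=cv2.connectedComponentsWithStats(s); i=1+np.argmax(S[1:,4])
        yy,xx=np.nonzero(L==i)
        W=np.array([ray("top",(a+x0+.5)/8-.5,(b+y0+.5)/8-.5,.009)[:2] for a,b in zip(xx,yy)])*1000
        q=cv2.minAreaRect(W.astype(np.float32)); c=W.mean(0)
        g=cv2.cvtColor(B[y0:y0+200,x0:x0+200],cv2.COLOR_BGR2GRAY).astype(float)
        dk=W[np.argsort(g[yy,xx])[:400]].mean(0)
        print("rect",np.round(q[0],1),np.round(q[1],1),round(q[2],1),"mean",c.round(1),"dark dir",np.degrees(np.arctan2(*(dk-c)[::-1])).round())
if __name__=="__main__": chock(cv2.imread("pics/a_top.png"),((222.4,240.6),(252.5,234.7),(278.7,240.8)))
E
python3 ch.py; python3 -c "
from h import *
print(proj('top',[.4,0,.18]))"
```

```text
rect [421.2  88.5] [43.9 53.1] 75.9 mean [421.1  88.1] dark dir -94.0
rect [442.4  -5.6] [44.5 53.7] 73.4 mean [442.  -6.] dark dir -83.0
rect [424.5 -88. ] [45.3 53.5] 89.7 mean [424.5 -88.4] dark dir -88.0
[247.56947067 246.98330101]
```

```bash
python3 -c "
from h import *
go(.421,.088,.001,-14.1)"
```

```text
t8.1 tcp [ 0.4012 -0.0028  0.1826] yaw -8.0 w 50.3 F [-0.6 -0.8 -0.2] j1,j7 [-0.8 -0.2] 
 turn 0.107  then dx 181.6 dy -2.9 dz -92.9
```

```bash
python3 -m pendant '[72,0,0,0,0.107,72,0,-1,-50,0,72,40,-2,-43,0,72,50,0,0,0,72,50,0,0,0,72,0,0,0,0,72,0,0,0,0]'; python3 -c "
from h import *
go(.421,.088,.001,-14.1)"
```

```text
clock: 9.0
tcp_pos: [0.4223, 0.0854, 0.044]
orientation: [1.394, 1.078, -1.392]
contact_force: [0.2, -0.4, 1.3]
grip_width: 0.072
t9.0 tcp [0.4223 0.0854 0.044 ] yaw -14.5 w 72.0 F [ 0.2 -0.4  1.3] j1,j7 [-0.74 -0.18] 
 turn -0.007  then dx 43.0 dy -1.9 dz -2.2
```

```bash
python3 -m pendant '[72,20,-1.9,-2.2,-0.007,72,20,0,0,0,72,3,0,0,0,72,0,0,0,0,20,0,0,0,0,20,0,0,0,0,20,0,0,0,0,20,0,0,0,0,20,0,0,0,0]' 30;  python3 -m pendant '[20,-40,0,0,0,20,-50,0,0,0.18,20,-20,0,0,0.18,20,0,0,0,0.18,20,0,0,0,0.18,20,0,0,0,0.18,20,0,0,0,0.18,20,0,0,0,0.18,20,0,0,0,0.18,20,0,0,0,0.03,20,0,0,0,0]';python3 -c "
from h import *
go(.3747,.2625,.030,-97.9)"
```

```text
clock: 10.12
tcp_pos: [0.4232, 0.0891, 0.0014]
orientation: [1.391, 1.08, -1.382]
contact_force: [1.9, -0.7, 12.4]
grip_width: 0.049
clock: 11.5
tcp_pos: [0.42, 0.0892, 0.1098]
orientation: [-2.149, 0.151, 2.149]
contact_force: [-0.1, -0.1, -1.0]
grip_width: 0.0488
t11.5 tcp [0.42   0.0892 0.1098] yaw -98.0 w 48.8 F [-0.1 -0.1 -1. ] j1,j7 [-1.19 -1.46] 
 turn -0.002  then dx 79.8 dy -165.5 dz 68.7
```

```bash
python3 -m pendant '[20,0,-41,17,0,20,0,-41,17,0,20,10,-41,17,0,20,30,-42,18,0,20,20,0,0,0,20,0,0,0,0,20,0,0,0,0]';python3 -c "
from h import *
go(.3747,.2625,.025,-97.9)"
```

```text
clock: 12.38
tcp_pos: [0.376, 0.2617, 0.0504]
orientation: [-2.147, 0.154, 2.146]
contact_force: [0.7, -0.0, -0.5]
grip_width: 0.0491
t12.4 tcp [0.376  0.2617 0.0504] yaw -98.2 w 49.1 F [ 0.7 -0.  -0.5] j1,j7 [-1.43 -1.69] 
 turn -0.006  then dx 25.4 dy -0.6 dz 1.4
```

```bash
python3 -m pendant '[20,10,0,1,0,20,10,0,0,0,20,3,0,0,0,20,0,0,0,0,20,0,0,0,0]';python3 -m pendant '[20,2,0,0,0,20,0,0,0,0,20,0,0,0,0]'
```

```text
clock: 13.0
tcp_pos: [0.3745, 0.2624, 0.0268]
orientation: [-2.147, 0.154, 2.147]
contact_force: [0.7, -0.8, -0.6]
grip_width: 0.0491
clock: 13.38
tcp_pos: [0.3744, 0.2624, 0.0247]
orientation: [-2.147, 0.154, 2.147]
contact_force: [-0.3, 0.7, -0.3]
grip_width: 0.049
```

Just about touching; a bit further, then release.

```bash
python3 -m pendant '[20,2,0,0,0,20,1,0,0,0,20,0,0,0,0]';python3 -m pendant '[52,0,0,0,0,56,0,0,0,0,60,0,0,0,0,66,0,0,0,0,72,-30,0,0,0,72,-50,0,0,0,72,-20,0,0,0,72,0,0,0,-0.18,72,0,0,0,-0.18,72,0,0,0,-0.18,72,0,0,0,-0.18,72,0,0,0,-0.18,72,0,0,0,-0.18,72,0,0,0,-0.18,72,0,0,0,-0.16,72,0,0,0,0]';python3 -c "
from h import *
go(.442,-.006,.05,-16.5)"
```

```text
clock: 13.75
tcp_pos: [0.3744, 0.2626, 0.0224]
orientation: [-2.145, 0.153, 2.147]
contact_force: [-4.9, -1.0, 18.6]
grip_width: 0.0493
clock: 15.75
tcp_pos: [0.3744, 0.2622, 0.1217]
orientation: [1.424, 1.055, -1.424]
contact_force: [-0.3, 0.1, -0.1]
grip_width: 0.0721
t15.8 tcp [0.3744 0.2622 0.1217] yaw -16.9 w 72.1 F [-0.3  0.1 -0.1] j1,j7 [-1.31 -0.72] 
 turn -0.008  then dx 71.7 dy 141.0 dz 237.9
```

```bash
python3 -m pendant '[72,0,28,48,-0.008,72,0,28,48,0,72,10,28,48,0,72,30,28,48,0,72,30,29,46,0,72,0,0,0,0,72,0,0,0,0]';python3 -c "
from h import *
go(.442,-.006,.003,-16.5)"
```

```text
clock: 16.62
tcp_pos: [0.4418, -0.0055, 0.0518]
orientation: [1.418, 1.058, -1.42]
contact_force: [0.0, -0.5, -0.0]
grip_width: 0.072
t16.6 tcp [ 0.4418 -0.0055  0.0518] yaw -16.6 w 72.0 F [ 0.  -0.5 -0. ] j1,j7 [-0.62  0.07] 
 turn -0.001  then dx 48.8 dy 0.4 dz 0.4
```

```bash
python3 -m pendant '[72,22,0,0,0,72,22,0,0,0,72,4,0,0,0,72,0,0,0,0,20,0,0,0,0,20,0,0,0,0,20,0,0,0,0,20,0,0,0,0,20,0,0,0,0]' 30;  python3 -m pendant '[20,-40,0,0,0,20,-50,0,0,0.18,20,-30,0,0,0.18,20,0,0,0,0.18,20,0,0,0,0.18,20,0,0,0,0.18,20,0,0,0,0.18,20,0,0,0,0.18,20,0,0,0,0.16,20,0,0,0,0]';python3 -c "
from h import *
go(.4758,.2484,.07,-97.9)"
```

```text
clock: 17.75
tcp_pos: [0.4431, -0.0049, 0.0051]
orientation: [1.419, 1.059, -1.414]
contact_force: [-1.0, 0.2, 8.6]
grip_width: 0.0489
clock: 19.0
tcp_pos: [0.4418, -0.0052, 0.1241]
orientation: [-2.152, 0.145, 2.152]
contact_force: [-0.3, 0.3, -0.6]
grip_width: 0.0488
t19.0 tcp [ 0.4418 -0.0052  0.1241] yaw -97.7 w 48.8 F [-0.3  0.3 -0.6] j1,j7 [-1.04 -1.15] 
 turn 0.004  then dx 54.1 dy -255.8 dz 1.2
```

```bash
python3 -m pendant '[20,0,-51,0,0.004,20,0,-51,0,0,20,10,-51,0,0,20,20,-51,0,0,20,24,-52,1,0,20,0,0,0,0,20,0,0,0,0]';python3 -c "
from h import *
go(.4758,.2484,.044,-97.9)"
```

```text
clock: 19.88
tcp_pos: [0.4762, 0.2478, 0.0702]
orientation: [-2.15, 0.148, 2.151]
contact_force: [-0.1, -0.2, 0.5]
grip_width: 0.0487
t19.9 tcp [0.4762 0.2478 0.0702] yaw -97.9 w 48.7 F [-0.1 -0.2  0.5] j1,j7 [-1.32 -1.52] 
 turn 0.001  then dx 26.2 dy -0.5 dz 0.5
```

```bash
python3 -m pendant '[20,10,0,0,0,20,10,0,0,0,20,4,0,0,0,20,0,0,0,0,20,0,0,0,0]';python3 -m pendant '[20,1.5,0,0,0,20,1,0,0,0,20,0,0,0,0,20,0,0,0,0]';python3 -m pendant '[20,1,0,0,0,20,1,0,0,0,20,0,0,0,0]'
```

```text
clock: 20.5
tcp_pos: [0.4765, 0.2483, 0.0461]
orientation: [-2.149, 0.15, 2.149]
contact_force: [0.0, 0.3, -0.4]
grip_width: 0.0486
clock: 21.0
tcp_pos: [0.4763, 0.2484, 0.0435]
orientation: [-2.149, 0.15, 2.149]
contact_force: [-0.3, -0.8, 0.2]
grip_width: 0.0487
clock: 21.38
tcp_pos: [0.4761, 0.2485, 0.0423]
orientation: [-2.147, 0.149, 2.15]
contact_force: [-5.3, -0.3, 13.4]
grip_width: 0.0486
```

```bash
python3 -m pendant '[52,0,0,0,0,56,0,0,0,0,60,0,0,0,0,66,0,0,0,0,72,-30,0,0,0,72,-40,0,0,0,72,-10,0,0,0,72,0,0,0,-0.18,72,0,0,0,-0.18,72,0,0,0,-0.18,72,0,0,0,-0.18,72,0,0,0,-0.18,72,0,0,0,-0.18,72,0,0,0,-0.18,72,0,0,0,-0.18,72,0,0,0,-0.18,72,0,0,0,-0.083,72,0,0,0,0]';python3 -c "
from h import *
go(.4245,-.088,.055,-0.3)"
```

```text
clock: 23.62
tcp_pos: [0.4758, 0.2482, 0.1209]
orientation: [1.215, 1.206, -1.216]
contact_force: [0.1, 0.2, 0.5]
grip_width: 0.0719
t23.6 tcp [0.4758 0.2482 0.1209] yaw -0.5 w 71.9 F [0.1 0.2 0.5] j1,j7 [-1.11 -0.23] 
 turn -0.003  then dx 65.9 dy -49.6 dz 336.5
```

```bash
python3 -m pendant '[72,0,-8,56,-0.003,72,0,-8,56,0,72,0,-8,56,0,72,6,-8,56,0,72,30,-8,56,0,72,30,-10,56,0,72,0,0,0,0,72,0,0,0,0]';python3 -c "
from h import *
go(.4245,-.088,.003,-0.3)"
```

```text
clock: 24.62
tcp_pos: [0.4252, -0.0845, 0.0569]
orientation: [1.214, 1.207, -1.214]
contact_force: [-0.1, 0.9, -0.2]
grip_width: 0.0723
t24.6 tcp [ 0.4252 -0.0845  0.0569] yaw -0.4 w 72.3 F [-0.1  0.9 -0.2] j1,j7 [-0.45  0.52] 
 turn -0.001  then dx 53.9 dy -0.7 dz 3.5
```

```bash
python3 -m pendant '[72,24,-0.7,3.5,0,72,24,0,0,0,72,5,0,0,0,72,0,0,0,0,20,0,0,0,0,20,0,0,0,0,20,0,0,0,0,20,0,0,0,0,20,0,0,0,0]' 30;  python3 -m pendant '[20,-40,0,0,0,20,-50,0,0,0.18,20,-40,0,0,0.18,20,0,0,0,0.18,20,0,0,0,0.18,20,0,0,0,0.18,20,0,0,0,0.18,20,0,0,0,0.18,20,0,0,0,0.18,20,0,0,0,0.18,20,0,0,0,0.083,20,0,0,0,0]';python3 -c "
from h import *
go(.5768,.2344,.09,-97.9)"
```

```text
clock: 25.75
tcp_pos: [0.4257, -0.0876, 0.0051]
orientation: [1.214, 1.206, -1.21]
contact_force: [-0.7, 1.3, 7.2]
grip_width: 0.0486
clock: 27.25
tcp_pos: [0.4245, -0.0877, 0.1342]
orientation: [-2.151, 0.146, 2.151]
contact_force: [-0.2, 0.3, -1.0]
grip_width: 0.0487
t27.2 tcp [ 0.4245 -0.0877  0.1342] yaw -97.8 w 48.7 F [-0.2  0.3 -1. ] j1,j7 [-0.92 -0.91] 
 turn 0.003  then dx 44.2 dy -340.0 dz -106.6
```

```bash
python3 -m pendant '[20,0,-50,-15.2,0.003,20,0,-50,-15.2,0,20,0,-50,-15.2,0,20,0,-50,-15.2,0,20,6,-50,-15.2,0,20,14,-50,-15.2,0,20,24,-40,-15.4,0,20,0,0,0,0,20,0,0,0,0]';python3 -c "
from h import *
go(.5768,.2344,.0615,-97.9)"
```

```text
clock: 28.38
tcp_pos: [0.5769, 0.2332, 0.0904]
orientation: [-2.15, 0.15, 2.15]
contact_force: [-0.5, -1.2, -0.5]
grip_width: 0.0488
t28.4 tcp [0.5769 0.2332 0.0904] yaw -97.9 w 48.8 F [-0.5 -1.2 -0.5] j1,j7 [-1.18 -1.43] 
 turn -0.001  then dx 28.9 dy -1.1 dz 0.3
```

```bash
python3 -m pendant '[20,10,-1,0,0,20,12,0,0,0,20,6,0,0,0,20,0,0,0,0,20,0,0,0,0]';python3 -m pendant '[20,1,0,0,0,20,1,0,0,0,20,0,0,0,0,20,0,0,0,0]';python3 -m pendant '[20,1,0,0,0,20,1,0,0,0,20,0,0,0,0]'
```

```text
clock: 29.0
tcp_pos: [0.5775, 0.2349, 0.0622]
orientation: [-2.15, 0.15, 2.149]
contact_force: [0.8, 0.2, -0.1]
grip_width: 0.0487
clock: 29.5
tcp_pos: [0.5773, 0.235, 0.0601]
orientation: [-2.149, 0.15, 2.149]
contact_force: [-0.1, 0.5, -0.6]
grip_width: 0.0487
clock: 29.88
tcp_pos: [0.5773, 0.2351, 0.0587]
orientation: [-2.148, 0.149, 2.149]
contact_force: [-2.5, 0.0, 7.1]
grip_width: 0.0488
```

```bash
python3 -m pendant '[52,0,0,0,0,56,0,0,0,0,60,0,0,0,0,66,0,0,0,0,66,-30,0,0,0,66,-40,0,0,0,66,-20,0,0,0,66,0,0,0,-0.18,66,0,0,0,-0.18,66,0,0,0,-0.18,66,0,0,0,-0.18,66,0,0,0,-0.18,66,0,0,0,-0.18,66,0,0,0,-0.18,66,0,0,0,-0.18,66,0,0,0,-0.1255,66,0,0,0,0]';python3 -c "
from h import *
go(.637,-.277,.1,-8.2)"
```

```text
clock: 32.0
tcp_pos: [0.577, 0.2349, 0.1478]
orientation: [1.316, 1.138, -1.316]
contact_force: [-0.6, -0.1, -0.2]
grip_width: 0.0659
t32.0 tcp [0.577  0.2349 0.1478] yaw -8.4 w 65.9 F [-0.6 -0.1 -0.2] j1,j7 [-1.03 -0.19] 
 turn -0.003  then dx 47.8 dy 132.4 dz 498.2
```

```bash
python3 -m pendant '[66,0,15,56,-0.003,66,0,15,56,0,66,0,15,56,0,66,0,15,56,0,66,0,15,56,0,66,0,15,56,0,66,0,15,56,0,66,0,15,56,0,66,0,13,51,0,66,0,0,0,0,66,0,0,0,0]';python3 - <<'E'
from h import *
go(.638,-.278,.037,-8.2)
p,d,P,H=cloud("top")
cv2.imwrite("pics/e_top.png",p[:,:,::-1])
cv2.imwrite("pics/e.png",cv2.resize(p[145:275,130:260,::-1],None,fx=4.5,fy=4.5,interpolation=cv2.INTER_CUBIC))
h,s,v=[H[...,i] for i in range(3)]
m=((h>20)&(h<36)&(s>120)&(v>110)&(P[...,1]>.12)&(P[...,0]<.7)).astype(np.uint8)
m=cv2.morphologyEx(m,cv2.MORPH_CLOSE,np.ones((3,3)))
k,L,S,C=cv2.connectedComponentsWithStats(m)
for i in range(1,k):
    if S[i,4]<60: continue
    Q=P[L==i]; Q=Q[np.isfinite(Q[:,0])]; q=cv2.minAreaRect((Q[:,:2]*1000).astype(np.float32)); z=np.median(Q[:,2])
    print(S[i,4],C[i].round(1),"rect",np.round(q[0],1),np.round(q[1],1),round(q[2],1),"mean",Q.mean(0).round(4),"ray",ray("top",*C[i],z).round(4))
E
```

```text
clock: 33.38
tcp_pos: [0.6382, -0.2772, 0.1473]
orientation: [1.314, 1.139, -1.314]
contact_force: [-0.1, 0.7, -0.2]
grip_width: 0.0663
t33.4 tcp [ 0.6382 -0.2772  0.1473] yaw -8.2 w 66.3 F [-0.1  0.7 -0.2] j1,j7 [-0.15  0.59] 
 turn -0.000  then dx 110.3 dy -0.1 dz 0.8
223 [174.1 188.9] rect [573.7 234.6] [48.5 44.5] 86.5 mean [0.5731 0.2351 0.0616] ray [0.573  0.2351 0.0617]
227 [169.2 221.7] rect [474.  248.6] [49.9 43.3] 82.3 mean [0.4735 0.2485 0.0455] ray [0.4735 0.2484 0.0458]
224 [164.1 254.8] rect [371.7 262. ] [50.2 43.1] 81.9 mean [0.372  0.2626 0.0294] ray [0.372  0.2625 0.0299]
```

View pics/e.png

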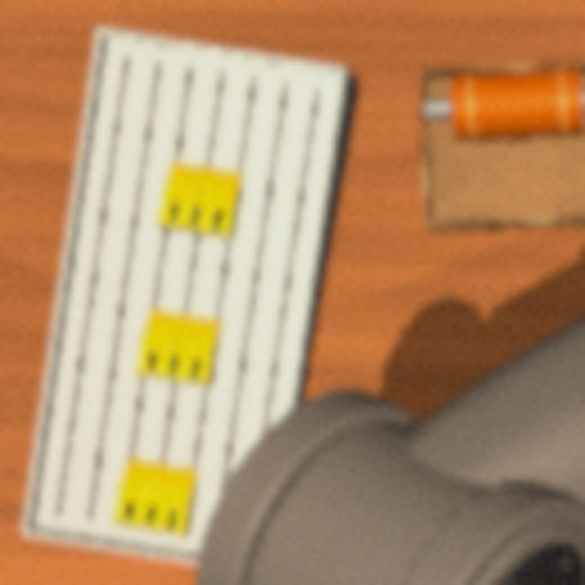

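```bash
python3 -m pendant '[66,40,0,0.8,0,66,40,0,0,0,66,20,0,0,0,66,10,0,0,0,66,0,0,0,0,66,0,0,0,0]' 30;python3 -m pendant '[20,0,0,0,0,20,0,0,0,0,20,0,0,0,0,20,0,0,0,0,20,0,0,0,0]' 40; python3 -c "
from h import *
go(.638,-.278,.037,-8.2)"
```

```text
clock: 34.17
tcp_pos: [0.6392, -0.279, 0.0395]
orientation: [1.313, 1.137, -1.311]
contact_force: [-0.6, -0.5, 0.3]
grip_width: 0.066
clock: 34.8
tcp_pos: [0.6411, -0.2793, 0.04]
orientation: [1.314, 1.134, -1.309]
contact_force: [5.2, -0.9, 3.0]
grip_width: 0.0467
t34.8 tcp [ 0.6411 -0.2793  0.04  ] yaw -8.1 w 46.7 F [ 5.2 -0.9  3. ] j1,j7 [-0.09  0.66] 
 turn 0.002  then dx 3.0 dy -3.3 dz -0.8
```

```bash
python3 -m pendant '[20,-10,0,0,0,20,-20,0,0,0,20,-40,0,0,0,20,-40,0,0,0,20,0,0,0,0]'; python3 -c "
from h import *
go(.4035,.2494,.06,-7.9)"
```

```text
clock: 35.42
tcp_pos: [0.6397, -0.2803, 0.1528]
orientation: [1.315, 1.132, -1.309]
contact_force: [0.2, -0.0, -3.4]
grip_width: 0.0468
t35.4 tcp [ 0.6397 -0.2803  0.1528] yaw -8.2 w 46.8 F [ 0.2 -0.  -3.4] j1,j7 [-0.15  0.59] 
 turn -0.004  then dx 92.8 dy -306.8 dz -492.2
```

```bash
python3 -m pendant '[20,0,-30.7,-49.2,0,20,0,-30.7,-49.2,0,20,0,-30.7,-49.2,0,20,0,-30.7,-49.2,0,20,0,-30.7,-49.2,0,20,0,-30.7,-49.2,0,20,0,-30.7,-49.2,0,20,0,-30.7,-49.2,0,20,0,-30.7,-49.2,0,20,0,-30.7,-49.2,-0.004,20,40,0,0,0,20,40,0,0,0,20,0,0,0,0,20,0,0,0,0]'; python3 -c "
from h import *
go(.4035,.2494,.033,-7.9)"
```

```text
clock: 37.17
tcp_pos: [0.4043, 0.2514, 0.0689]
orientation: [1.311, 1.14, -1.31]
contact_force: [-0.3, 0.2, -2.7]
grip_width: 0.0467
t37.2 tcp [0.4043 0.2514 0.0689] yaw -8.0 w 46.7 F [-0.3  0.2 -2.7] j1,j7 [-1.25 -0.29] 
 turn -0.001  then dx 35.9 dy -0.5 dz 2.1
```

```bash
python3 -m pendant '[20,12,-0.5,2,0,20,12,0,0,0,20,6,0,0,0,20,0,0,0,0,20,0,0,0,0]'; python3 -m pendant '[20,2,0,0,0,20,2,0,0,0,20,0,0,0,0,20,0,0,0,0]'; python3 -c "
from h import *
go(.4035,.2494,.033,-7.9)"
```

```text
clock: 37.8
tcp_pos: [0.4032, 0.2499, 0.0382]
orientation: [1.31, 1.141, -1.31]
contact_force: [-0.7, 0.7, -2.6]
grip_width: 0.0463
clock: 38.3
tcp_pos: [0.403, 0.2499, 0.0341]
orientation: [1.31, 1.141, -1.31]
contact_force: [0.3, 0.5, -1.9]
grip_width: 0.0465
t38.3 tcp [0.403  0.2499 0.0341] yaw -7.9 w 46.5 F [ 0.3  0.5 -1.9] j1,j7 [-1.19 -0.23] 
 turn 0.000  then dx 1.1 dy 0.6 dz 0.4
```

```bash
python3 -m pendant '[20,1,0,0,0,20,0,0,0,0,20,0,0,0,0]'; python3 -m pendant '[20,1,0,0,0,20,0,0,0,0,20,0,0,0,0]'
```

```text
clock: 38.67
tcp_pos: [0.403, 0.2499, 0.033]
orientation: [1.31, 1.141, -1.31]
contact_force: [-0.6, 0.3, -3.2]
grip_width: 0.0469
clock: 39.05
tcp_pos: [0.403, 0.2499, 0.0328]
orientation: [1.31, 1.142, -1.31]
contact_force: [-2.8, -1.7, 11.7]
grip_width: 0.0466
```

```bash
python3 -m pendant '[52,0,0,0,0,56,0,0,0,0,60,0,0,0,0,60,0,0,0,0,60,0,0,0,0,60,-25,0,0,0,60,-40,0,0,0,60,-45,0,0,0,60,0,20,50,0,60,0,20,50,0,60,0,20,50,0,60,0,0,0,0]'
python3 - <<'E'
from h import *
go(.5615,-.2585,.15,-8.2)
p,d,P,H=cloud("top")
cv2.imwrite("pics/f.png",cv2.resize(p[145:275,130:260,::-1],None,fx=4.5,fy=4.5,interpolation=cv2.INTER_CUBIC))
Q=P.reshape(-1,3); c=np.array([.4035,.258]); e=np.radians(-7.9);ex=np.array([np.cos(e),np.sin(e)]);ey=np.array([-ex[1],ex[0]])
w=Q[:,:2]-c; m=(abs(w@ex)<.03)&(abs(w@ey)<.06)&(Q[:,2]>.052)&(Q[:,2]<.08)
s,L,sd=cyl(Q[m],[*c,.048],np.radians(82)); print(m.sum(),s[:3].round(4),np.degrees(s[3]).round(1),L.round(3),sd.round(4))
E
```

```text
clock: 40.55
tcp_pos: [0.4424, 0.0889, 0.1424]
orientation: [1.316, 1.136, -1.315]
contact_force: [-0.2, -0.1, 1.2]
grip_width: 0.0601
t40.5 tcp [0.4424 0.0889 0.1424] yaw -8.3 w 60.1 F [-0.2 -0.1  1.2] j1,j7 [-1.08 -0.09] 
 turn -0.003  then dx -7.6 dy 167.5 dz 326.8
361 [0.3997 0.2721 0.0468] 82.7 0.068 0.0027
```

View pics/f.png

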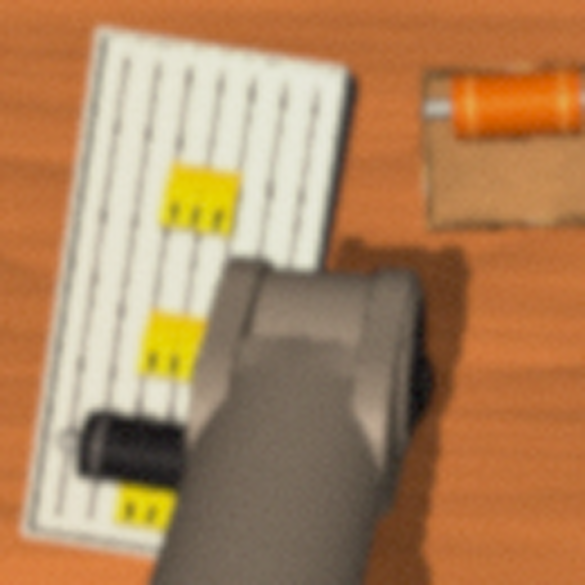

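```bash
python3 -m pendant '[66,0,28,54,0,66,0,28,54,0,66,0,28,54,0,66,0,28,54,0,66,0,28,54,0,66,0,28,54,0,66,0,0,0,0,66,0,0,0,0]'; python3 -c "
from h import *
go(.563,-.259,.040,-8.2)"
```

```text
clock: 41.6
tcp_pos: [0.5642, -0.2491, 0.1412]
orientation: [1.309, 1.144, -1.309]
contact_force: [0.3, 0.4, -0.1]
grip_width: 0.0658
t41.6 tcp [ 0.5642 -0.2491  0.1412] yaw -7.8 w 65.8 F [ 0.3  0.4 -0.1] j1,j7 [-0.23  0.63] 
 turn 0.007  then dx 101.2 dy 0.3 dz 10.0
```

```bash
python3 -m pendant '[66,35,0,10,0.007,66,40,0,0,0,66,17,0,0,0,66,9,0,0,0,66,0,0,0,0,66,0,0,0,0]' 30;python3 -m pendant '[20,0,0,0,0,20,0,0,0,0,20,0,0,0,0,20,0,0,0,0,20,0,0,0,0]' 40; python3 -c "
from h import *
go(.563,-.259,.040,-8.2)"; python3 -m pendant '[20,-10,0,0,0,20,-20,0,0,0,20,-40,0,0,0,20,-40,0,0,0,20,0,0,0,0]'; python3 -c "
from h import *
go(.5065,.2442,.07,-7.9)"
```

```text
clock: 42.35
tcp_pos: [0.5633, -0.261, 0.0422]
orientation: [1.315, 1.136, -1.313]
contact_force: [-0.4, 0.3, -0.8]
grip_width: 0.0658
clock: 42.98
tcp_pos: [0.563, -0.261, 0.0421]
orientation: [1.316, 1.136, -1.314]
contact_force: [-1.4, 0.9, 5.9]
grip_width: 0.0471
t43.0 tcp [ 0.563  -0.261   0.0421] yaw -8.3 w 47.1 F [-1.4  0.9  5.9] j1,j7 [-0.13  0.72] 
 turn -0.002  then dx 2.1 dy -0.3 dz -2.0
clock: 43.6
tcp_pos: [0.5643, -0.2623, 0.1553]
orientation: [1.317, 1.131, -1.311]
contact_force: [-0.6, 0.4, -2.9]
grip_width: 0.0469
t43.6 tcp [ 0.5643 -0.2623  0.1553] yaw -8.3 w 46.9 F [-0.6  0.4 -2.9] j1,j7 [-0.22  0.63] 
 turn -0.007  then dx 85.3 dy -126.9 dz -493.7
```

```bash
python3 -m pendant '[20,0,-14,-55,-0.007,20,0,-14,-55,0,20,0,-14,-55,0,20,0,-14,-55,0,20,0,-14,-55,0,20,0,-14,-55,0,20,0,-14,-55,0,20,0,-14,-55,0,20,0,-14.5,-53,0,20,35,0,0,0,20,35,0,0,0,20,0,0,0,0,20,0,0,0,0]'; python3 -c "
from h import *
go(.5065,.2422,.0525,-7.9)"
```

```text
clock: 45.22
tcp_pos: [0.5058, 0.2446, 0.082]
orientation: [1.311, 1.14, -1.31]
contact_force: [0.5, 0.3, -1.8]
grip_width: 0.0466
t45.2 tcp [0.5058 0.2446 0.082 ] yaw -7.9 w 46.6 F [ 0.5  0.3 -1.8] j1,j7 [-1.11 -0.17] 
 turn -0.000  then dx 29.5 dy 1.1 dz 2.3
```

```bash
python3 -m pendant '[20,12,1,2,0,20,12,0,0,0,20,4,0,0,0,20,0,0,0,0,20,0,0,0,0]'; python3 -m pendant '[20,1,0,0,0,20,1,0,0,0,20,0,0,0,0,20,0,0,0,0]';  python3 -m pendant '[20,0.7,0,0,0,20,0.7,0,0,0,20,0,0,0,0,20,0,0,0,0]'
```

```text
clock: 45.85
tcp_pos: [0.5061, 0.2429, 0.0532]
orientation: [1.31, 1.141, -1.309]
contact_force: [-0.3, -0.6, -2.3]
grip_width: 0.0463
clock: 46.35
tcp_pos: [0.506, 0.2429, 0.0514]
orientation: [1.31, 1.141, -1.309]
contact_force: [-1.6, -0.3, 5.6]
grip_width: 0.0469
clock: 46.85
tcp_pos: [0.5061, 0.243, 0.0513]
orientation: [1.311, 1.143, -1.309]
contact_force: [-6.5, -2.1, 21.0]
grip_width: 0.047
```

```bash
python3 -m pendant '[20,-0.7,0,0,0,52,0,0,0,0,56,0,0,0,0,60,0,0,0,0,60,0,0,0,0,60,0,0,0,0,60,-25,0,0,0,60,-40,0,0,0,60,-35,0,0,0,60,0,5,55,0,60,0,5,55,0,60,0,5,55,0,60,0,5,55,0,60,0,5,55,0,60,0,5,55,0,60,0,5,55,0,60,0,5,55,0,60,0,5,40,0,60,0,0,0,0]'
cat > rl.py <<'E'
from h import *
def rollers(zs,shot="top"):
    p,d,P,H=cloud(shot); Q=P.reshape(-1,3); e=np.radians(-7.9);ex=np.array([np.cos(e),np.sin(e)]);ey=np.array([-ex[1],ex[0]])
    for nm,c,zc in zs:
        c=np.array(c); w=Q[:,:2]-c; m=(abs(w@ex)<.026)&(abs(w@ey)<.06)&(Q[:,2]>zc+.004)&(Q[:,2]<zc+.032)
        s,L,sd=cyl(Q[m],[*c,zc],np.radians(82)); print(shot,nm,m.sum(),s[:3].round(4),np.degrees(s[3]).round(1),"L",L.round(3),sd.round(4))
    return p
A=("A",(.400,.259),.048);B=("B",(.502,.244),.064);C=("C",(.602,.231),.080)
E
python3 - <<'E'
from rl import *
go(.484,-.2476,.040,-8.2)
for s in("top","side"): p=rollers([A,B],s)
E
```

```text
clock: 49.22
tcp_pos: [0.4836, -0.2428, 0.1508]
orientation: [1.313, 1.136, -1.315]
contact_force: [-1.0, -0.3, 0.2]
grip_width: 0.0601
t49.2 tcp [ 0.4836 -0.2428  0.1508] yaw -8.2 w 60.1 F [-1.  -0.3  0.2] j1,j7 [-0.3   0.65] 
 turn -0.001  then dx 110.8 dy 1.1 dz 4.7
top A 488 [0.3985 0.2606 0.0464] 82.3 L 0.092 0.0039
top B 486 [0.5003 0.2475 0.0628] 81.5 L 0.09 0.0038
side A 181 [0.3991 0.2583 0.0458] 81.3 L 0.096 0.0039
side B 171 [0.5002 0.243  0.062 ] 81.6 L 0.096 0.0044
```

```bash
python3 -m pendant '[66,40,1,4.7,0,66,40,0,0,0,66,20,0,0,0,66,10,0,0,0,66,0,0,0,0,66,0,0,0,0]' 30;python3 -m pendant '[20,0,0,0,0,20,0,0,0,0,20,0,0,0,0,20,0,0,0,0,20,0,0,0,0]' 40; python3 -m pendant '[20,-10,0,0,0,20,-20,0,0,0,20,-40,0,0,0,20,-50,0,0,0,20,0,0,0,0]'; python3 -c "
from h import *
go(.6072,.2308,.10,-7.9)"
```

```text
clock: 50.08
tcp_pos: [0.4858, -0.2439, 0.0414]
orientation: [1.31, 1.139, -1.309]
contact_force: [0.3, 0.1, 0.1]
grip_width: 0.066
clock: 50.7
tcp_pos: [0.4846, -0.2437, 0.0412]
orientation: [1.311, 1.141, -1.31]
contact_force: [-3.2, 1.6, 6.8]
grip_width: 0.0464
clock: 51.32
tcp_pos: [0.4873, -0.2451, 0.1647]
orientation: [1.313, 1.134, -1.305]
contact_force: [-0.4, 0.2, -2.2]
grip_width: 0.0468
t51.3 tcp [ 0.4873 -0.2451  0.1647] yaw -7.9 w 46.8 F [-0.4  0.2 -2.2] j1,j7 [-0.31  0.65] 
 turn -0.000  then dx 64.7 dy 53.4 dz -487.9
```

```bash
python3 -m pendant '[20,0,6,-54,0,20,0,6,-54,0,20,0,6,-54,0,20,0,6,-54,0,20,0,6,-54,0,20,0,6,-54,0,20,0,6,-54,0,20,0,6,-54,0,20,0,5,-56,0,20,30,0,0,0,20,36,0,0,0,20,0,0,0,0,20,0,0,0,0]'; python3 -c "
from h import *
go(.6077,.2335,.0675,-7.9)"
```

```text
clock: 52.95
tcp_pos: [0.605, 0.2323, 0.0954]
orientation: [1.311, 1.14, -1.309]
contact_force: [-0.3, -0.6, -1.6]
grip_width: 0.0468
t53.0 tcp [0.605  0.2323 0.0954] yaw -7.9 w 46.8 F [-0.3 -0.6 -1.6] j1,j7 [-0.97 -0.1 ] 
 turn -0.000  then dx 27.9 dy 2.5 dz -1.6
```

```bash
python3 -m pendant '[20,10,2.5,-1.5,0,20,12,0,0,0,20,4,0,0,0,20,0,0,0,0,20,0,0,0,0]'; python3 -m pendant '[20,1,0,0,0,20,1,0,0,0,20,0,0,0,0,20,0,0,0,0]'
```

```text
clock: 53.58
tcp_pos: [0.6073, 0.2336, 0.0686]
orientation: [1.31, 1.141, -1.31]
contact_force: [-0.0, -0.2, -3.4]
grip_width: 0.0466
clock: 54.08
tcp_pos: [0.6072, 0.2337, 0.0667]
orientation: [1.31, 1.141, -1.309]
contact_force: [-1.4, 0.3, 3.3]
grip_width: 0.0468
```

```bash
python3 -m pendant '[20,0.5,0,0,0,20,0,0,0,0,52,0,0,0,0,56,0,0,0,0,60,0,0,0,0,60,0,0,0,0,60,0,0,0,0,60,-25,0,0,0,60,-40,0,0,0,60,-45,0,0,0,60,0,0,55,0,60,0,0,55,0,60,0,0,55,0,60,0,0,55,0,60,0,0,55,0,60,0,0,55,0,60,0,0,55,0,60,0,0,55,0,60,0,0,0,0]'
python3 - <<'E'
from rl import *
go(.563,-.259,.2,-8.2)
p=rollers([A,B,C],"top")
q=rollers([A,B,C],"side")
cv2.imwrite("pics/g.png",np.hstack([cv2.resize(p[145:275,130:290,::-1],None,fx=2.5,fy=2.5),cv2.resize(q[130:260,180:340,::-1],None,fx=2.5,fy=2.5)]))
for n in("top","side"):
    pp,d,P,H=cloud(n);Q=P.reshape(-1,3);h,sa,v=[H[...,i].ravel() for i in range(3)]
    m=(h>5)&(h<18)&(sa>200)&(v>180)&(Q[:,2]>.03)&(abs(Q[:,0]-.623)<.08)&(abs(Q[:,1]-.01)<.09)
    print(np.nanmean(Q[m],0)); s,L,sd=cyl(Q[m],[*np.nanmean(Q[m],0)[:2],.027],np.radians(93)); print(n,"fresh",m.sum(),s[:3].round(4),np.degrees(s[3]).round(1),L.round(3),sd.round(4))
E
```

```text
clock: 56.45
tcp_pos: [0.5448, -0.2082, 0.1767]
orientation: [1.315, 1.134, -1.317]
contact_force: [-1.2, -0.1, -0.2]
grip_width: 0.06
t56.5 tcp [ 0.5448 -0.2082  0.1767] yaw -8.4 w 60.0 F [-1.2 -0.1 -0.2] j1,j7 [-0.37  0.54] 
 turn -0.004  then dx -23.3 dy 25.3 dz 47.6
top A 489 [0.3985 0.2607 0.0467] 82.1 L 0.091 0.0037
top B 494 [0.5004 0.2478 0.0629] 81.2 L 0.09 0.0039
top C 492 [0.6005 0.2349 0.0783] 82.5 L 0.091 0.0035
side A 174 [0.3996 0.2592 0.0459] 82.0 L 0.094 0.0036
side B 171 [0.5001 0.2416 0.0618] 81.4 L 0.102 0.0045
side C 164 [0.6013 0.2323 0.0783] 82.3 L 0.092 0.0046
[0.64898879 0.02361523 0.04679841]
top fresh 313 [0.6501 0.0242 0.026 ] 95.1 0.081 0.0025
[0.64094319 0.02475977 0.04645878]
side fresh 104 [0.6509 0.0211 0.0268] 95.3 0.081 0.0029
```

View pics/g.png

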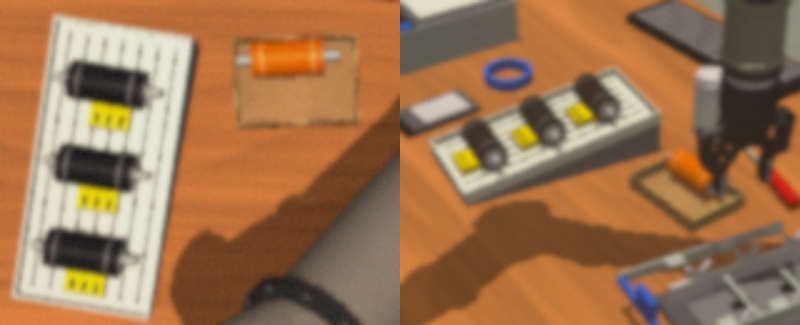

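```bash
python3 -c "
from h import *
go(.653,.0225,.12,5.2)"
```

```text
t56.6 tcp [ 0.5472 -0.2006  0.1756] yaw -7.8 w 59.8 F [ 0.4 -0.5 -0.1] j1,j7 [-0.38  0.54] 
 turn -0.226  then dx 55.6 dy 125.6 dz -212.6
```

```bash
python3 -m pendant '[66,0,0,0,-0.113,66,0,0,0,-0.113,66,0,25,-42.5,0,66,0,25,-42.5,0,66,0,25,-42.5,0,66,10,25,-42.5,0,66,40,25.6,-42.6,0,66,0,0,0,0,66,0,0,0,0]'; python3 -c "
from h import *
go(.653,.0225,.05,5.2)"
```

```text
clock: 57.78
tcp_pos: [0.6522, 0.0208, 0.1264]
orientation: [1.141, 1.251, -1.143]
contact_force: [-0.6, 0.4, 0.3]
grip_width: 0.0661
t57.8 tcp [0.6522 0.0208 0.1264] yaw 5.2 w 66.1 F [-0.6  0.4  0.3] j1,j7 [-0.61  0.39] 
 turn -0.000  then dx 76.4 dy 0.9 dz -1.6
```

```bash
python3 -m pendant '[66,40,0.9,-1.6,0,66,36,0,0,0,66,15,0,0,0,66,6,0,0,0,66,0,0,0,0,66,0,0,0,0]' 30; python3 -c "
from h import *
go(.653,.0225,.026,5.2)"
```

```text
clock: 58.52
tcp_pos: [0.6543, 0.0213, 0.031]
orientation: [1.145, 1.248, -1.142]
contact_force: [-0.2, -0.4, 0.3]
grip_width: 0.0659
t58.5 tcp [0.6543 0.0213 0.031 ] yaw 5.1 w 65.9 F [-0.2 -0.4  0.3] j1,j7 [-0.55  0.46] 
 turn -0.002  then dx 5.0 dy -1.2 dz -1.3
```

```bash
python3 -m pendant '[66,2,-1,0,0,66,2,0,0,0,66,0,0,0,0,20,0,0,0,0,20,0,0,0,0,20,0,0,0,0,20,0,0,0,0,20,0,0,0,0]' 40; python3 -m pendant '[20,-8,0,0,0,20,0,0,0,0,20,0,0,0,0]'
python3 - <<'E'
from h import *
go(.653,.0225,.026,5.2)
p,d,P,H=cloud("side")
cv2.imwrite("pics/i.png",cv2.resize(p[150:250,250:380,::-1],None,fx=5,fy=5,interpolation=cv2.INTER_CUBIC))
E
```

```text
clock: 59.52
tcp_pos: [0.6532, 0.0214, 0.0263]
orientation: [1.145, 1.249, -1.143]
contact_force: [1.1, 0.8, 5.4]
grip_width: 0.0458
clock: 59.9
tcp_pos: [0.6518, 0.0215, 0.0332]
orientation: [1.143, 1.251, -1.144]
contact_force: [0.6, -0.7, -3.5]
grip_width: 0.0459
t59.9 tcp [0.6518 0.0215 0.0332] yaw 5.1 w 45.9 F [ 0.6 -0.7 -3.5] j1,j7 [-0.56  0.46] 
 turn -0.002  then dx 7.2 dy 1.2 dz -0.9
```

View pics/i.png

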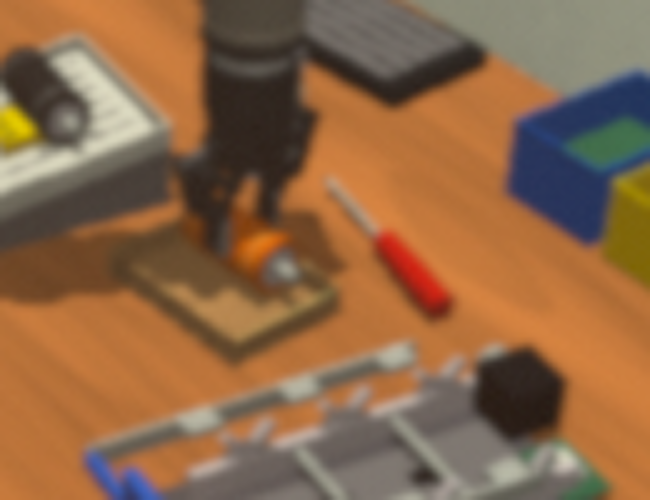

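```bash
python3 -m pendant '[20,0,-8,0,0,20,0,-9,0,0,20,0,-9,0,0,20,0,0,0,0,20,6,0,0,0,20,2,0,0,0,20,0,0,0,0,54,0,0,0,0,60,0,0,0,0,64,0,0,0,0,64,0,0,0,0,64,5,0,0,0,64,5,0,0,0,64,0,0,0,0]';python3 -m pendant '[20,0,0,0,0,20,0,0,0,0,20,0,0,0,0,20,0,0,0,0,20,0,0,0,0]' 40; python3 -c "
from h import *
go(.653,.0225,.026,5.2)"
```

```text
clock: 61.7
tcp_pos: [0.626, 0.0191, 0.015]
orientation: [1.143, 1.251, -1.145]
contact_force: [0.0, 0.8, 0.2]
grip_width: 0.0641
clock: 62.32
tcp_pos: [0.6268, 0.019, 0.016]
orientation: [1.144, 1.249, -1.143]
contact_force: [-0.5, -0.5, 4.2]
grip_width: 0.0463
t62.3 tcp [0.6268 0.019  0.016 ] yaw 5.1 w 46.3 F [-0.5 -0.5  4.2] j1,j7 [-0.55  0.48] 
 turn -0.002  then dx -10.0 dy 26.4 dz -1.1
```

```bash
python3 -m pendant '[20,-20,0,0,0,20,-40,0,0,0,20,-40,0,0,0,20,-20,0,0,0.115,20,0,0,0,0.117,20,0,0,0,0]'; python3 -c "
from h import *
go(.563,-.262,.11,-8.2)"
```

```text
clock: 63.08
tcp_pos: [0.6261, 0.0194, 0.1362]
orientation: [1.313, 1.139, -1.313]
contact_force: [0.2, 0.1, -2.4]
grip_width: 0.0466
t63.1 tcp [0.6261 0.0194 0.1362] yaw -8.1 w 46.6 F [ 0.2  0.1 -2.4] j1,j7 [-0.68  0.2 ] 
 turn 0.001  then dx 26.2 dy -22.3 dz 287.5
```

```bash
python3 -m pendant '[20,0,-4,52,0,20,0,-4,52,0,20,0,-4,52,0,20,0,-4,52,0,20,0,-4,52,0,20,20,-2,27,0,20,0,0,0,0,20,0,0,0,0]'
python3 - <<'E'
from h import *
go(.563,-.262,.0437,-8.2)
for n in("top","side"):
    pp,d,P,H=cloud(n);Q=P.reshape(-1,3);h,sa,v=[H[...,i].ravel() for i in range(3)]
    m=(h>5)&(h<18)&(sa>170)&(v>120)&(Q[:,2]>.09)&(Q[:,2]<.17)&(abs(Q[:,0]-.563)<.06)&(abs(Q[:,1]+.26)<.09)
    if m.sum()<20: print(n,m.sum()); continue
    s,L,sd=cyl(Q[m],[.563,-.26,.12],np.radians(82)); print(n,"fresh",m.sum(),s[:3].round(4),np.degrees(s[3]).round(1),L.round(3),sd.round(4))
    w=Q[m][:,:2]-[.56,-.2588];b=w@[.1426,.99]; print("axis ext about unit mid",np.percentile(b,[1,99]).round(4))
cv2.imwrite("pics/j.png",cv2.resize(pp[160:290,240:400,::-1],None,fx=4.5,fy=4.5,interpolation=cv2.INTER_CUBIC))
E
```

```text
clock: 64.08
tcp_pos: [0.5639, -0.2608, 0.1156]
orientation: [1.313, 1.14, -1.313]
contact_force: [-0.8, 0.6, -3.0]
grip_width: 0.0466
t64.1 tcp [ 0.5639 -0.2608  0.1156] yaw -8.1 w 46.6 F [-0.8  0.6 -3. ] j1,j7 [-0.2   0.67] 
 turn 0.002  then dx 71.9 dy -0.7 dz 1.3
top 0
side fresh 136 [ 0.5603 -0.2781  0.1263] 81.8 0.056 0.0058
axis ext about unit mid [-0.0478  0.0136]
```

View pics/j.png

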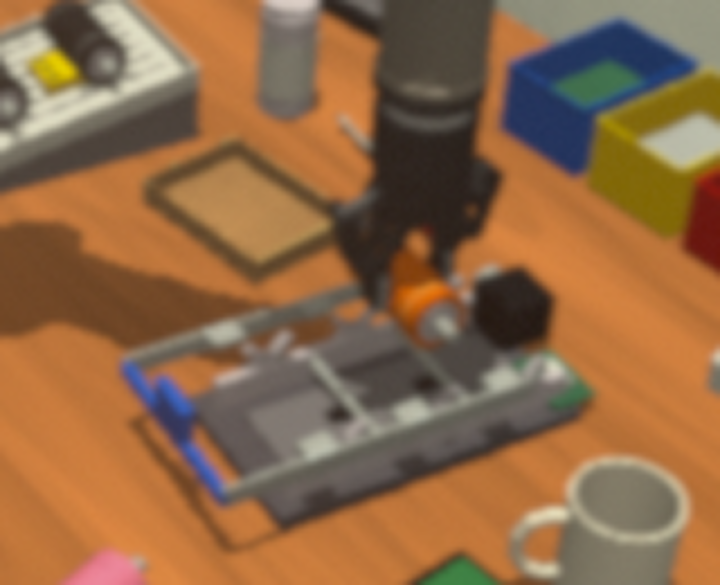

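```bash
python3 -m pendant '[20,20,-0.7,-2,0.002,20,20,0,0,0,20,15,0,0,0,20,7,0,0,0,20,3,0,0,0,20,0,0,0,0,20,0,0,0,0]'; python3 -m pendant '[20,2,0,0,0,20,2,0,0,0,20,0,0,0,0,20,0,0,0,0]'; python3 -c "
from h import *
go(.563,-.259,.0437,-8.2)"
```

```text
clock: 65.05
tcp_pos: [0.5636, -0.26, 0.0512]
orientation: [1.316, 1.136, -1.315]
contact_force: [0.2, 0.6, -2.5]
grip_width: 0.0465
clock: 65.55
tcp_pos: [0.5633, -0.2598, 0.0466]
orientation: [1.316, 1.137, -1.316]
contact_force: [0.1, -0.0, -2.8]
grip_width: 0.0465
t65.5 tcp [ 0.5633 -0.2598  0.0466] yaw -8.3 w 46.5 F [ 0.1 -0.  -2.8] j1,j7 [-0.15  0.72] 
 turn -0.002  then dx 2.9 dy -0.4 dz -0.7
```

```bash
python3 -m pendant '[20,1,0,0,0,20,1,0,0,0,20,1,0,0,0,20,0,0,0,0,20,0,0,0,0]'; python3 -m pendant '[20,0,0,0,0,54,0,0,0,0,60,0,0,0,0,64,0,0,0,0,64,0,0,0,0,64,-30,0,0,0,64,-40,0,0,0,64,-40,0,0,0,64,0,0,-55,0,64,0,0,-55,0,64,0,0,-55,0,64,0,0,0,0]'
python3 - <<'E'
from h import *
go(.372,-.2328,.074,-8.2)
for n in("top","side"):
    pp,d,P,H=cloud(n);Q=P.reshape(-1,3);h,sa,v=[H[...,i].ravel() for i in range(3)]
    m=(h>5)&(h<18)&(sa>170)&(v>120)&(Q[:,2]>.057)&(Q[:,2]<.09)&(abs(Q[:,0]-.563)<.06)&(abs(Q[:,1]+.26)<.09)
    s,L,sd=cyl(Q[m],[.563,-.26,.055],np.radians(82)); print(n,"fresh",m.sum(),s[:3].round(4),np.degrees(s[3]).round(1),L.round(3),sd.round(4))
    ex=np.array([np.cos(np.radians(-8.2)),np.sin(np.radians(-8.2))])
    m=(h>105)&(h<125)&(sa>120)&(Q[:,0]<.6)&(Q[:,1]<-.15)&(Q[:,2]>.08)
    print("grip",np.nanmean(Q[m],0).round(4),m.sum())
    cv2.imwrite(f"pics/k_{n}.png",pp[:,:,::-1])
E
```

```text
clock: 66.18
tcp_pos: [0.5634, -0.2598, 0.044]
orientation: [1.316, 1.137, -1.315]
contact_force: [-2.5, 1.7, 3.5]
grip_width: 0.0468
clock: 67.68
tcp_pos: [0.5884, -0.0901, 0.1529]
orientation: [1.311, 1.144, -1.308]
contact_force: [0.4, -0.3, -0.1]
grip_width: 0.0644
t67.7 tcp [ 0.5884 -0.0901  0.1529] yaw -7.8 w 64.4 F [ 0.4 -0.3 -0.1] j1,j7 [-0.54  0.37] 
 turn 0.007  then dx 78.9 dy -193.8 dz 172.1
top fresh 405 [ 0.5599 -0.2557  0.0538] 82.0 0.084 0.0026
grip [ 0.3741 -0.2281  0.095 ] 42
side fresh 251 [ 0.561  -0.2599  0.0541] 81.9 0.086 0.0019
grip [ 0.3702 -0.2343  0.0935] 33
```

```bash
python3 -m pendant '[50,0,-38,34,0.007,50,0,-38,34,0,50,0,-38,34,0,50,0,-38,34,0,50,10,-40,36,0,50,10,0,0,0,50,0,0,0,0]'; python3 -c "
from h import *
go(.3735,-.2328,.074,-8.2)"
```

```text
clock: 68.65
tcp_pos: [0.3709, -0.2385, 0.1334]
orientation: [1.323, 1.132, -1.323]
contact_force: [-0.2, -0.1, -0.5]
grip_width: 0.0499
t68.7 tcp [ 0.3709 -0.2385  0.1334] yaw -8.9 w 49.9 F [-0.2 -0.1 -0.5] j1,j7 [-0.33  0.7 ] 
 turn -0.012  then dx 59.4 dy 1.8 dz -6.0
```

```bash
python3 -m pendant '[50,20,1.8,-6,-0.012,50,20,0,0,0,50,18,0,0,0,50,0,0,0,0,0,0,0,0,0,0,0,0,0,0,0,0,0,0,0,0,0,0,0,0,0,0,0,0,0]' 40; python3 -m pendant '[0,0,6,0,0,0,0,6,0,0,0,0,6,0,0,0,0,5,0,0,0,0,0,0,0,0,0,0,0,0]'; python3 -c "
from h import *
go(.4012,-.2365,.074,-8.2)"
```

```text
clock: 69.78
tcp_pos: [0.3752, -0.2322, 0.0764]
orientation: [1.313, 1.138, -1.31]
contact_force: [0.6, 1.7, 6.8]
grip_width: 0.0111
clock: 70.53
tcp_pos: [0.3982, -0.2355, 0.0764]
orientation: [1.313, 1.138, -1.31]
contact_force: [1.7, 0.4, 5.5]
grip_width: 0.0114
t70.5 tcp [ 0.3982 -0.2355  0.0764] yaw -8.0 w 11.4 F [1.7 0.4 5.5] j1,j7 [-0.22  0.81] 
 turn 0.003  then dx 2.4 dy 3.2 dz 0.6
```

```bash
python3 -m pendant '[0,0,2,0,0,0,0,2,0,0,0,0,0,0,0]';python3 -m pendant '[0,0,2,0,0,0,0,0,0,0]';python3 -m pendant '[0,0,1,0,0,0,0,1,0,0,0,0,0,0,0]'
```

```text
clock: 70.9
tcp_pos: [0.4016, -0.2359, 0.0764]
orientation: [1.313, 1.138, -1.311]
contact_force: [-0.2, 0.7, 7.7]
grip_width: 0.0113
clock: 71.15
tcp_pos: [0.4035, -0.2362, 0.0764]
orientation: [1.313, 1.138, -1.311]
contact_force: [-1.1, 1.0, 7.0]
grip_width: 0.0115
clock: 71.53
tcp_pos: [0.4048, -0.2364, 0.0764]
orientation: [1.313, 1.139, -1.312]
contact_force: [-1.9, 0.9, 10.1]
grip_width: 0.0112
```

```bash
python3 -m pendant '[0,0,1,0,0,0,0,0,0,0]';python3 -m pendant '[0,0,1,0,0,0,0,0,0,0]';python3 -m pendant '[0,0,1,0,0,0,0,0,0,0]'
```

```text
clock: 71.78
tcp_pos: [0.4048, -0.2364, 0.0764]
orientation: [1.313, 1.141, -1.313]
contact_force: [-5.5, 2.3, 15.6]
grip_width: 0.0114
clock: 72.03
tcp_pos: [0.4049, -0.2364, 0.0764]
orientation: [1.313, 1.142, -1.314]
contact_force: [-8.7, 2.6, 19.7]
grip_width: 0.0106
clock: 72.28
tcp_pos: [0.4049, -0.2364, 0.0763]
orientation: [1.314, 1.144, -1.315]
contact_force: [-11.8, 3.7, 23.7]
grip_width: 0.0114
```

Hard stop reached, so the keeper is home. I'll relax, release, retreat and do a final check.

```bash
python3 -m pendant '[0,0,-3,0,0,0,0,0,0,0,40,0,0,0,0,40,0,0,0,0,40,0,0,0,0,40,-30,0,0,0,50,-50,0,0,0,50,-20,0,-40,0,50,0,0,-50,0,50,0,0,-50,0,50,0,0,0,0,50,0,0,0,0]'
python3 - <<'E'
from rl import *
go(.4,-.2,.2)
U=("U",(.561,-.2585),.055)
p=rollers([A,B,C,U],"top"); q=rollers([A,B,C,U],"side")
cv2.imwrite("pics/z.png",np.hstack([cv2.resize(p[130:280,130:380,::-1],None,fx=1.6,fy=2.4)[:, :],cv2.resize(q[140:290,180:380,::-1],None,fx=2,fy=2.4)]))
pp,d,P,H=cloud("top");Q=P.reshape(-1,3);h,s,v=[H[...,i].ravel() for i in range(3)]
m=(h>105)&(h<125)&(s>120)&(Q[:,0]<.6)&(Q[:,1]<-.15); ex=np.array([np.cos(np.radians(-8.2)),np.sin(np.radians(-8.2))])
print("bar a",np.median((Q[m][:,:2]-[.56,-.2585])@ex).round(4))
E
```

```text
clock: 73.78
tcp_pos: [0.4244, -0.0979, 0.1756]
orientation: [1.311, 1.14, -1.312]
contact_force: [0.0, -0.9, 0.8]
grip_width: 0.0497
t73.8 tcp [ 0.4244 -0.0979  0.1756] yaw -8.0 w 49.7 F [ 0.  -0.9  0.8] j1,j7 [-0.78  0.25] 
 turn -0.000  then dx -24.4 dy -9.9 dz 104.5
top A 499 [0.3983 0.2592 0.0465] 82.2 L 0.094 0.0038
top B 485 [0.5006 0.2469 0.0628] 81.8 L 0.091 0.0037
top C 494 [0.6006 0.2346 0.0786] 81.9 L 0.094 0.0038
top U 494 [ 0.5595 -0.2579  0.0536] 81.7 L 0.112 0.004
side A 180 [0.399  0.2565 0.046 ] 80.4 L 0.095 0.0043
side B 176 [0.5009 0.2425 0.062 ] 82.8 L 0.095 0.0045
side C 56 [0.6045 0.2467 0.0794] 80.2 L 0.073 0.0021
side U 297 [ 0.5599 -0.2643  0.0537] 81.9 L 0.102 0.0037
bar a -0.1585
```

View pics/z.png

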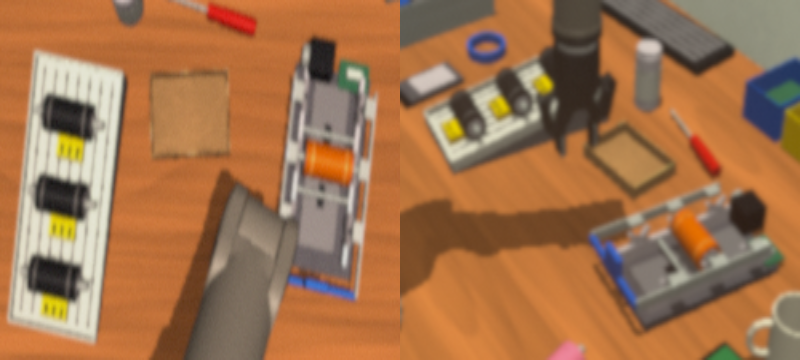

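```bash
python3 -c "
from bench import r
print(r.hand_in())"
```

```text
the job is handed in; nothing more can be done
None
```

The changeover is finished and the job is handed in, at about 74 s on the robot's clock; the hand-in gives no verdict.

**What I did:**
- Pulled the keeper out and set the three chocks on the board, toe uphill.
- Laid the three worn rollers against them.
- Moved the orange roller, which had been knocked against the carton's far wall, back to mid-carton. I then regripped it and seated it in the middle saddles.
- Pushed the keeper in until it hit its stop.

**Last checks (both cameras):**
- **Worn rollers:** all three lie about 27 mm uphill of their chocks (28 mm is nominal). They are square to within about 2°, with no drift between looks.
- **Orange roller:** it sits within about 1 mm along x and in height of where the old middle roller was. The side camera's last fit put it about 5 mm off endways, while the top camera showed under 1 mm. The limit is 9 mm.
- **Keeper:** the bar is back to within 2 mm of its starting position, and the gripper is clear of everything.

**Disagreements:**
- The cameras read about 2–3 mm lower in x than the arm, so I used the arm's contact readings for the grasps.
- The last side view of the top worn roller was partly hidden by the arm. I relied on the top view and an earlier clear side view for it.

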